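# Make up the sowing kit and the cuttings kit

### The job

Make up the two kits from the stock on the bench: the green tray gets the empty terracotta pot and the soil thermometer, the yellow tray gets the empty black pot, the dropper bottle and the marker pen. Each thing goes down into the recess shaped for it, pots and bottle upright, pen and thermometer lying along their slots (either way round). Leave the compost-filled pot and the roll of tape where they are.

Things in the scene. Friction and masses are not known exactly. Their poses are not given: they have to be found in the camera images.
- green_tray: Green kit tray, fixed, 190 (x) x 200 (y) x 17 mm; origin at the centre of its underside, z up. Two dark-floored recesses, 6 mm deep, floor 10 mm above the origin: a round one, 72 mm across, centre x +50, y 0 mm, for the terracotta pot; a slot 70 (x) x 176 (y) mm, centre x -45, y 0 mm, for the thermometer, whose dial then lies near y +67 or -67 mm.
- yellow_tray: Yellow kit tray, fixed; size, origin and depths as the green one. Recesses: round, 72 mm across, centre x +52, y +50 mm, for the black pot; round, 54 mm across, centre x +52, y -55 mm, for the bottle; a slot 164 mm long (y), centre x -42, y 0 mm, for the pen: 42 mm wide over the last 40 mm at each end, 86 mm wide (x) between, as room for fingers.
- terracotta_pot_centre (a point): Empty terracotta flower pot standing upright, 60 mm across the rim, about 43 mm across the base, 54 mm high; take it across the outside below the rim's top edge; the point is on its axis half-way up (27 mm), z up.
- black_pot_centre (a point): Empty black nursery pot standing upright, 64 mm across the rim, about 46 mm across the base, 62 mm high; take it across the outside below the rim's top edge; the point is on its axis half-way up (31 mm), z up.
- drops_centre (a point): Small amber dropper bottle with a pale label and black dropper top, standing upright, 102 mm high; body 33 mm across up to 65 mm height, then a neck 24 mm across, and a 13 mm bulb from 77 mm up; the point is on its axis half-way up (51 mm), z up.
- pen_centre (a point): White marker pen with a black cap, lying on the bench, 135 mm long and about 16 mm thick; the point is at its middle, 8 mm above its underside; y along the pen, z up.
- thermometer_centre (a point): Soil thermometer lying down: a pale dial, 45 mm across, 12 mm thick, stands on its edge; a thin stem slopes from it to the tip, 148 mm in all. The point is the dial's centre, 22.5 mm above its underside; y is along the length, square to the dial; the tip lies 141 mm away along -y; z up. Take the dial by its top 17 mm, fingers closing along y: the stem meets it up to 25 mm high.
- filled_pot_centre (a point): Bystander: terracotta pot filled with dark compost, 68 mm across, 60 mm high; the point is on its axis half-way up. Leave it alone.
- tape_roll_centre (a point): Bystander: roll of grey tape lying flat, 100 mm across, 48 mm high; the point is at its centre half-way up. Leave it alone.
Mind the look-alikes: they are no part of the job. What is shaped like the part that bears thermometer_centre but blue or purple is not meant.

How it is judged:
At the end, for the whole second after the job is handed in: Pots and bottle upright (7 deg) on their recess floors within 16 mm of centre in x and y; pen and thermometer on their slot floors, either way round, within 15 deg, 16 mm across, 17 mm along; all released and at rest; compost-filled pot and tape within 20 mm of where they were (x of terracotta_pot_centre in the frame of green_tray between 0.034 and 0.066 m and y of terracotta_pot_centre in the frame of green_tray between -0.016 and 0.016 m and z of terracotta_pot_centre in the frame of green_tray between 0.0335 and 0.0405 m and angle between each of terracotta_pot_centre, black_pot_centre, drops_centre's own z axis and vertical below 0.12 rad and x of black_pot_centre in the frame of yellow_tray between 0.036 and 0.068 m and y of black_pot_centre in the frame of yellow_tray between 0.034 and 0.066 m and z of black_pot_centre in the frame of yellow_tray between 0.0375 and 0.0445 m and x of drops_centre in the frame of yellow_tray between 0.036 and 0.068 m and y of drops_centre in the frame of yellow_tray between -0.071 and -0.039 m and z of drops_centre in the frame of yellow_tray between 0.0575 and 0.0645 m and x of pen_centre in the frame of yellow_tray between -0.058 and -0.026 m and y of pen_centre in the frame of yellow_tray between -0.017 and 0.017 m and z of pen_centre in the frame of yellow_tray between 0.0145 and 0.0215 m and angle between the y axis of pen_centre and the y axis of yellow_tray, either way round below 0.26 rad and ((x of thermometer_centre in the frame of green_tray between -0.061 and -0.029 m and y of thermometer_centre in the frame of green_tray between 0.05 and 0.084 m and z of thermometer_centre in the frame of green_tray between 0.028 and 0.037 m) or (x of thermometer_centre in the frame of green_tray between -0.061 and -0.029 m and y of thermometer_centre in the frame of green_tray between -0.084 and -0.05 m and z of thermometer_centre in the frame of green_tray between 0.028 and 0.037 m)) and angle between the y axis of thermometer_centre and the y axis of green_tray, either way round below 0.26 rad and angle between thermometer_centre's own z axis and vertical below 0.2 rad and linear speed of each of terracotta_pot, black_pot, drops, pen, thermometer below 0.02 m/s and distance of each of filled_pot_centre, tape_roll_centre from where it was at the start of the episode below 0.02 m); the robot touches nothing.
It fails at once if the compost-filled pot is pushed away (more than 30 mm) (distance of filled_pot_centre from where it was at the start of the episode above 0.03 m).
It fails at once if the tape roll is pushed away (more than 30 mm) (distance of tape_roll_centre from where it was at the start of the episode above 0.03 m).
It also fails if it takes over 128 s, if anything falls off the work surface, if the arm or the gripper's body presses on something with over 40 N, if the wrist force passes 120 N, or if a joint passes its speed limit or range.

### The arm

A 7-joint arm with a two-finger parallel gripper is mounted at the origin on the work surface; the furniture and walls round the work are solid. World frame = base frame: x ahead of the robot, y to its left, z up, the work surface at z = 0. Lengths are in m, angles in rad, forces in N, time in s.
With the tool pointing down it reaches from about 0.4 to 0.85 m from the base axis. Payload 4.5 kg.
Tool frame: the origin (TCP) lies on the centre line of the jaws, within the pads' length; the fingertips stand 11 mm ahead of it and the grasp point (between the pads) lies 8 mm behind it; z points along the fingers, y is the line along which they close (so a half turn about z gives the same grasp; the last joint's range is limited). The gripper opens to 88 mm and grips with 3 to 60 N. Pads are 18 mm wide; open, the fingers measure 123 mm over their backs; the gripper's body (75 mm by 187 mm) begins 45 mm behind the grasp point.
Start: joints at [-1.201, 0.689, -0.195, 1.565, 0.157, 0.902, -0.215], TCP at [0.206, 0.59, 0.25] pointing down, gripper open.
Joint ranges: [-3.01, 3.01], [-0.46, 2.08], [-1.47, 1.51], [0.13, 2.56], [-1, 4.14], [0.04, 2.09], [-2.66, 2.66]. Speed limits (rad/s): [2.57, 2.57, 3.14, 3.14, 3.14, 3.14, 3.14].

### API

Orientations are given as a unit quaternion [x, y, z, w].
In Python, from plant import * gives the robot as it stands. The module is installed in compiled form; this text tells all that it offers.
- The arm moves only by the tool send_rows, never from a script. Its argument "motion" is a list of rows, each an object of numbers: "x", "y", "z": the shift along the tool's x, y, z in cm; "rx", "ry", "rz": the turn, a rotation vector about the tool's x, y, z in rad; "jaw": the finger opening in cm, from 0 to 8.81. In form: [{"x": .., "y": .., "z": .., "rx": .., "ry": .., "rz": .., "jaw": ..}, ...]. A call has exactly 5 rows; each row shifts and turns the commanded pose from where the row before left it, along the tool's axes as they then stand; what a row does not reach is not made up. A row lasts 1/10 s, in which the tool goes at most 50 mm and 8.59 degrees, less where a joint would pass 70% of its speed; a pose out of reach is approached as far as the arm can. A call is refused whole if a number of a shift passes 5 or a number of a turn 0.15, either way. A call with a gripper value outside its range is refused whole. The fingers move at their own pace and stop on an object; "grip_force" is the grip in N (left out, the last holds). Time passes only in rows, so rows that do not move let the fingers close, or fill a call up. It gives the time, the measured TCP pose, the force, the opening and the grip force at its end, in the units of the state.
- get_state(): the state, without advancing time (a new reading comes with each control period).
- snapshot(name): name is "side" or "top" or "wrist"; returns a dict with "img" (420x560x3 uint8, red, green, blue), "vertical_fov" (degrees; the focal length in pixels is half the picture's height over the tangent of half this angle, whatever the lens; pixels are square), "cx", "cy" (the principal point, pixels), "D" ([k1, k2, p1, p2, k3] as OpenCV has them; the pictures are not rectified), "extrinsics" (4x4, takes a point from camera to world coordinates). Camera axes: x right, y up, looking along -z (the intrinsics and any distortion apply to the point x, -y, -z); pixel columns grow to the right and rows downward; lengths in m; the calibration is good to about 2 mm. A picture is of the moment at which its call begins. There is no depth.
- finish_job(): hands the job in; it is judged then, once.
The state is a dict: "clock": time; "q": joint angles; "qd": joint speeds; "joint_torque": joint torques, N m; "tool_pos": TCP position; "eef_rot": TCP orientation; "contact_force": force on the tool from outside, world axes, zero at the start; "moment": the same for the moment, N m; "opening": opening from 0.0 (shut) to 1.0 (fully open); "finger_force": force on a finger pad.
Only numpy, scipy, OpenCV 4.12 (cv2) and the standard library are available. Lean on these libraries where they do the work, as an engineer would, in place of code of your own. Each camera call takes 0.05 s, during which the arm holds its last target. There are 200 camera calls.

## Working session

There is one attempt and no reset: what is moved stays moved. The work goes in short steps, Python scripts to look and compute and a tool call to move; the robot and the scene stay as the last step left them, time stands still between calls to the robot, and variables do not carry over. Pictures are saved under pics/ and viewed, at most 14 in all, crops included, and the job is handed in when it is done.

Besides the shell and the picture viewer there is one more tool, called after ">>>" in YAML: its name, and indented under it one key for each argument. send_rows: Moves the arm, as the interface text tells. Its arguments: {"type":"object","properties":{"motion":{"type":"array"},"grip_force":{"type":"number"}},"required":["motion"]}

```bash
mkdir -p pics; ls
cat > h.py <<'E'
from plant import *
import numpy as np, cv2
from scipy.spatial.transform import Rotation as R
def snap(n,f):
    s=snapshot(n); cv2.imwrite(f'pics/{f}.png',s['img'][:,:,::-1]); np.save(f'pics/{f}.npy',s,allow_pickle=True); return s
def load(f): return np.load(f'pics/{f}.npy',allow_pickle=True).item()
def ray(s,u,v):
    f=s['img'].shape[0]/2/np.tan(np.radians(s['vertical_fov'])/2)
    K=np.array([[f,0,s['cx']],[0,f,s['cy']],[0,0,1.]])
    p=cv2.undistortPoints(np.array([[[u,v]]],float),K,np.array(s['D'],float))[0,0]
    E=np.array(s['extrinsics']); return E[:3,3],E[:3,:3]@np.array([p[0],-p[1],-1])
def onz(s,u,v,z):
    o,d=ray(s,u,v); return o+d*(z-o[2])/d[2]
def proj(s,P):
    f=s['img'].shape[0]/2/np.tan(np.radians(s['vertical_fov'])/2)
    K=np.array([[f,0,s['cx']],[0,f,s['cy']],[0,0,1.]])
    E=np.array(s['extrinsics']); c=E[:3,:3].T@(np.array(P)-E[:3,3])
    return cv2.projectPoints(np.array([[c[0],-c[1],-c[2]]]),np.zeros(3),np.zeros(3),K,np.array(s['D'],float))[0].ravel()
E
python3 - <<'E'
from h import *
for n in('top','side','wrist'):
    s=snap(n,n+'0'); print(n,s['vertical_fov'],s['D'],np.round(s['extrinsics'],3).tolist())
print(get_state())
a=[load(n+'0')['img'] for n in('top','side')]
E
```

```text
pics
top 50.180266306619174 [-0.1410799  0.         0.         0.         0.       ] [[0.013, 0.997, -0.074, 0.376], [-1.0, 0.013, 0.001, -0.001], [0.002, 0.074, 0.997, 1.437], [0.0, 0.0, 0.0, 1.0]]
side 42.734476594509346 [-0.10018471  0.          0.          0.          0.        ] [[0.956, 0.1, -0.276, 0.134], [-0.293, 0.341, -0.893, -1.087], [0.004, 0.935, 0.355, 0.523], [0.0, 0.0, 0.0, 1.0]]
wrist 68.35306662320023 [-0.04202805  0.          0.          0.          0.        ] [[0.331, -0.908, -0.255, 0.139], [0.944, 0.318, 0.09, 0.613], [-0.0, -0.271, 0.963, 0.382], [0.0, 0.0, 0.0, 1.0]]
{'clock': 0.15, 'q': array([-1.20116191,  0.68976078, -0.19451538,  1.56606867,  0.15730895,
        0.90247306, -0.21511217]), 'qd': array([ 0.00090162, -0.0019207 ,  0.00042661, -0.00435654,  0.00053223,
        0.00141149,  0.00158154]), 'joint_torque': array([-1.25577619e-03, -5.27861810e+01, -1.26875170e+00, -1.53586006e+01,
       -5.25967113e-02,  3.91577720e-03,  1.10172784e-04]), 'tool_pos': array([0.20586731, 0.58965706, 0.24912272]), 'eef_rot': array([ 1.67107013e-01,  9.85938543e-01, -6.58130345e-04, -5.57337950e-05]), 'contact_force': array([0.25545222, 0.08673404, 0.73042835]), 'moment': array([-0.00511198, -0.00673852,  0.0012207 ]), 'finger_force': 0.0, 'opening': 0.9977003166171584}
```

View pics/top0.png

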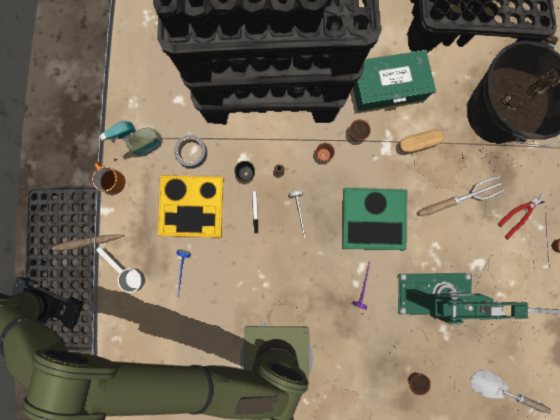

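View pics/side0.png

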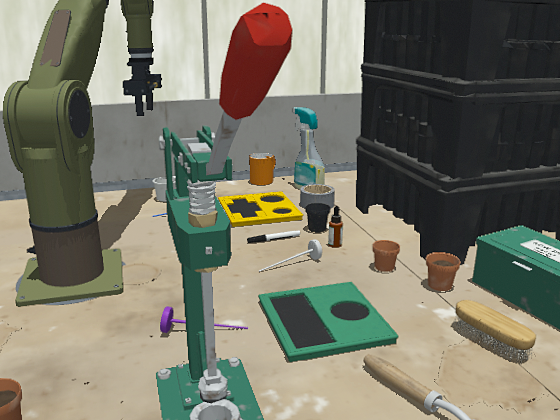

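Top view: yellow tray (190,207), green tray (375,219), black pot (244,171), bottle (279,171), tape (190,150) and pen (254,212).
- Thermometer candidates: pale (295,195), blue (183,253), purple (360,305). The pale dial fits.
- Terracotta pot candidates: (323,153), (358,131), (419,383). I'll confirm which is empty in an enlarged crop.

Run:
```python
from h import *
s=load('top0'); im=s['img']
c=cv2.resize(im[110:260,150:420],None,fx=2.9,fy=2.9,interpolation=cv2.INTER_CUBIC); cv2.imwrite('pics/c1.png',c[:,:,::-1])
hsv=cv2.cvtColor(im,cv2.COLOR_RGB2HSV)
def tray(m,z,name):
    n,l,st,ce=cv2.connectedComponentsWithStats(m.astype(np.uint8)); 
    roi=np.zeros_like(m);roi[165:260,150:420]=1
    best=max(range(1,n),key=lambda i:((l==i)&roi).sum())
    cn,_=cv2.findContours((l==best).astype(np.uint8),cv2.RETR_EXTERNAL,cv2.CHAIN_APPROX_NONE)
    cn=max(cn,key=cv2.contourArea)
    P=np.array([onz(s,*p,z)[:2] for p in cn[:,0].astype(float)])
    r=cv2.minAreaRect((P*1000).astype(np.float32)); print(name,r)
tray((hsv[...,0]>20)&(hsv[...,0]<32)&(hsv[...,1]>180)&(hsv[...,2]>130),.017,'yellow')
tray((hsv[...,0]>65)&(hsv[...,0]<90)&(hsv[...,1]>120)&(hsv[...,2]>50),.017,'green')
# dark blobs within ROI: tray recesses
g=im.max(axis=2)
m=(g<75).astype(np.uint8); m[:160]=0;m[260:]=0
n,l,st,ce=cv2.connectedComponentsWithStats(m)
for i in range(1,n):
    if st[i,4]>25 and 150<ce[i][0]<420: print('dark',st[i],ce[i].round(1),onz(s,*ce[i],.010).round(4))
for nm,u,v,z in [('terra',323,152,.054),('black',244,171,.062),('bottle',279,170,.08),('filled',358,131,.06),('tape',190,150,.048),('dial',295,195,.045),('tip',303,236,.0),('pen0',253,192,.008),('pen1',256,232,.008)]:
    print(nm,onz(s,u,v,z).round(4))
```

```text
yellow ((480.51568603515625, 283.70782470703125), (201.59400939941406, 191.87815856933594), 89.37747192382812)
green ((494.91748046875, -366.0989990234375), (72.0575180053711, 89.11405944824219), 89.49874114990234)
dark [185 160  19   8  41] [195.1 164.7] [0.6146 0.2723 0.01  ]
dark [235 162  19  20 214] [243.4 170.6] [0.5971 0.1154 0.01  ]
dark [274 166   9  11  49] [278.1 170.8] [0.5976 0.0037 0.01  ]
dark [166 180  20  20 315] [175.2 189.2] [0.5341 0.3347 0.01  ]
dark [201 183  14  15 165] [207.5 190. ] [0.5328 0.2295 0.01  ]
dark [365 193  21  21 363] [375.1 202.8] [ 0.4987 -0.3093  0.01  ]
dark [166 207  49  25 871] [189.4 218.9] [0.4392 0.2857 0.01  ]
dark [254 220   4  13  45] [255.7 225.4] [0.4214 0.0728 0.01  ]
dark [ 348  222   54   22 1134] [374.4 232.4] [ 0.4035 -0.3071  0.01  ]
terra [ 0.6524 -0.1362  0.054 ]
black [0.5877 0.1092 0.062 ]
bottle [0.5893 0.0008 0.08  ]
filled [ 0.7204 -0.246   0.06  ]
tape [0.6552 0.2829 0.048 ]
dial [ 0.5167 -0.0501  0.045 ]
tip [ 0.3898 -0.0787  0.    ]
pen0 [0.5284 0.0833 0.008 ]
pen1 [0.4005 0.0715 0.008 ]
```

View pics/c1.png

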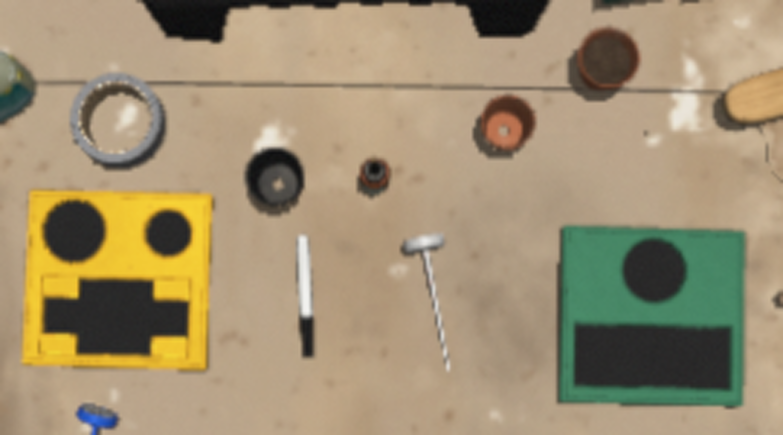

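The crop confirms:
- The empty terracotta pot is at (325,153). It has a light inner floor with a drain hole.
- The pot at (358,131) is the filled one, with a dark surface, so it stays put.
- The thermometer has the pale dial at (295,194). The blue one (183,253) and purple one (360,305) are decoys.

Next I rotate the closing axis to world x, then go to a survey pose over the stock.

>>> send_rows:
  motion:
    - {"rz":0.123,"z":-1.3}
    - {"rz":0.123,"z":-1.3}
    - {"rz":0.123,"z":-1.3}
    - {"rz":0.123,"z":-1.3}
    - {"rz":0.123,"z":-1.3}
  grip_force: 15

```text
schema error: expected keys x, y, z, rx, ry, rz, jaw
```

>>> send_rows:
  motion:
    - {"rz":0.123,"z":-1.3}
    - {"rz":0.123,"z":-1.3}
    - {"rz":0.123,"z":-1.3}
    - {"rz":0.123,"z":-1.3}
    - {"rz":0.123,"z":-1.3}

```text
schema error: expected keys x, y, z, rx, ry, rz, jaw
```

>>> send_rows:
  motion:
    - {"x":-4,"y":2}
    - {"x":-4,"y":2}
    - {"x":-4,"y":2}
    - {"x":-4,"y":2}
    - {"x":-4,"y":2}

```text
schema error: expected keys x, y, z, rx, ry, rz, jaw
```

>>> send_rows:
  motion:
    - {"x":-4,"y":2}
    - {"x":-4,"y":2}
    - {"x":-4,"y":2}
    - {"x":-4,"y":2}
    - {"x":-4,"y":2}

```text
schema error: expected keys x, y, z, rx, ry, rz, jaw
```

>>> send_rows:
  motion:
    - {"x":-4,"y":2}
    - {"x":-4,"y":2}
    - {"x":-4,"y":2}
    - {"x":-4,"y":2}
    - {"x":-3}

```text
schema error: expected keys x, y, z, rx, ry, rz, jaw
```

>>> send_rows:
  motion:
    - {"x":0,"y":0,"z":-1.3,"rx":0,"ry":0,"rz":0.123,"jaw":8.8}
    - {"x":0,"y":0,"z":-1.3,"rx":0,"ry":0,"rz":0.123,"jaw":8.8}
    - {"x":0,"y":0,"z":-1.3,"rx":0,"ry":0,"rz":0.123,"jaw":8.8}
    - {"x":0,"y":0,"z":-1.3,"rx":0,"ry":0,"rz":0.123,"jaw":8.8}
    - {"x":0,"y":0,"z":-1.3,"rx":0,"ry":0,"rz":0.123,"jaw":8.8}
  grip_force: 15

```text
clock: 0.65
tool_pos: [0.2058, 0.5898, 0.3149]
eef_rot: [0.46, 0.888, -0.0, 0.0]
contact_force: [0.7, 0.1, 0.2]
opening: 0.999
finger_force: 0.0
```

>>> send_rows:
  motion:
    - {"x":0,"y":0,"z":-1.3,"rx":0,"ry":0,"rz":0.123,"jaw":8.8}
    - {"x":0,"y":0,"z":-1.3,"rx":0,"ry":0,"rz":0.123,"jaw":8.8}
    - {"x":0,"y":0,"z":-1.3,"rx":0,"ry":0,"rz":0.123,"jaw":8.8}
    - {"x":0,"y":0,"z":-1.3,"rx":0,"ry":0,"rz":0.123,"jaw":8.8}
    - {"x":0,"y":0,"z":-1.3,"rx":0,"ry":0,"rz":0.123,"jaw":8.8}

```text
clock: 1.15
tool_pos: [0.2057, 0.5899, 0.3799]
eef_rot: [0.707, 0.707, -0.0, 0.0]
contact_force: [-0.2, 0.2, -0.2]
opening: 0.997
finger_force: 0.0
```

>>> send_rows:
  motion:
    - {"x":-4,"y":2,"z":0,"rx":0,"ry":0,"rz":0,"jaw":8.8}
    - {"x":-4,"y":2,"z":0,"rx":0,"ry":0,"rz":0,"jaw":8.8}
    - {"x":-4,"y":2,"z":0,"rx":0,"ry":0,"rz":0,"jaw":8.8}
    - {"x":-4,"y":2,"z":0,"rx":0,"ry":0,"rz":0,"jaw":8.8}
    - {"x":-4,"y":2,"z":0,"rx":0,"ry":0,"rz":0,"jaw":8.8}

```text
clock: 1.65
tool_pos: [0.3073, 0.3888, 0.3796]
eef_rot: [0.705, 0.709, -0.0, 0.0]
contact_force: [1.3, -0.2, -0.0]
opening: 0.996
finger_force: 0.0
```

>>> send_rows:
  motion:
    - {"x":-4,"y":2,"z":0,"rx":0,"ry":0,"rz":0,"jaw":8.8}
    - {"x":-4,"y":2,"z":0,"rx":0,"ry":0,"rz":0,"jaw":8.8}
    - {"x":-4,"y":2,"z":0,"rx":0,"ry":0,"rz":0,"jaw":8.8}
    - {"x":-4,"y":2,"z":0,"rx":0,"ry":0,"rz":0,"jaw":8.8}
    - {"x":-4,"y":2,"z":0,"rx":0,"ry":0,"rz":0,"jaw":8.8}

```text
clock: 2.15
tool_pos: [0.4082, 0.1894, 0.3797]
eef_rot: [0.705, 0.709, 0.0, -0.0]
contact_force: [0.6, 0.3, -0.2]
opening: 0.997
finger_force: 0.0
```

>>> send_rows:
  motion:
    - {"x":-4,"y":2,"z":0,"rx":0,"ry":0,"rz":0,"jaw":8.8}
    - {"x":-4,"y":2,"z":0,"rx":0,"ry":0,"rz":0,"jaw":8.8}
    - {"x":-4,"y":2,"z":0,"rx":0,"ry":0,"rz":0,"jaw":8.8}
    - {"x":-4,"y":2,"z":0,"rx":0,"ry":0,"rz":0,"jaw":8.8}
    - {"x":-3,"y":0,"z":0,"rx":0,"ry":0,"rz":0,"jaw":8.8}

```text
clock: 2.65
tool_pos: [0.4907, -0.0015, 0.3795]
eef_rot: [0.706, 0.708, 0.0, 0.001]
contact_force: [-0.3, -1.1, 0.3]
opening: 0.998
finger_force: 0.0
```

```bash
cat >> h.py <<'E'
def pose():
    s=get_state(); r=R.from_quat(s['eef_rot']).as_matrix()
    print('t%.2f'%s['clock'],'tcp',s['tool_pos'].round(4),'phi %.2f'%np.degrees(np.arctan2(r[1,1],r[0,1])),'tilt %.2f'%np.degrees(np.arccos(-r[2,2])),'F',s['contact_force'].round(1),'op %.1fmm'%(s['opening']*88.1),'ff %.1f'%s['finger_force'],'q',s['q'].round(2))
    return s['tool_pos'],r
def delta(x,y,z,phi=None):
    p,r=pose(); print('to go cm tool axes',(r.T@(np.array([x,y,z])-p)*100).round(2))
    if phi is not None:
        f=np.degrees(np.arctan2(r[1,1],r[0,1])); print('rz total %.3f'%np.radians((f-phi+180)%360-180))
E
python3 - <<'E'
from h import *
pose(); snap('wrist','w1')
E
```

```text
t2.65 tcp [ 0.4907 -0.0015  0.3795] phi 0.14 tilt 0.11 F [-0.3 -1.1  0.3] op 87.9mm ff 0.0 q [-0.3   0.36  0.3   1.78 -0.12  1.01  0.05]
```

View pics/w1.png

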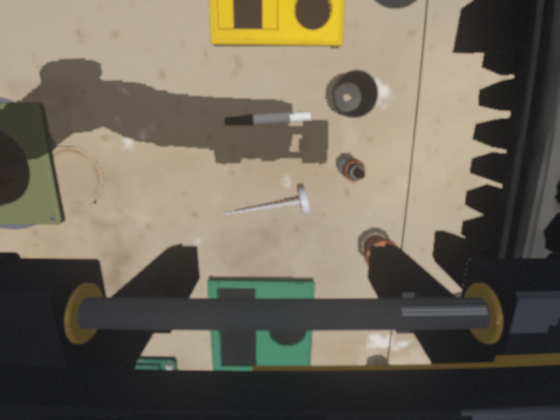

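The wrist view shows image right as +x and up as +y. Black pot rim is at (353,94), bottle bulb (358,172), pen from (225,120) to (311,117), thermometer dial (305,200) with tip (224,213).

Run:
```python
from h import *
s=load('w1'); t=load('top0')
def tri(a,b):
    o1,d1=ray(s,*a);o2,d2=ray(t,*b);A=np.c_[d1,-d2];k=np.linalg.lstsq(A,o2-o1,rcond=None)[0]
    p,q=o1+k[0]*d1,o2+k[1]*d2; return ((p+q)/2).round(4),np.linalg.norm(p-q).round(4)
print('dial tri',tri((305,199),(295.7,194)))
print('bulb tri',tri((359,173),(279,167.9)))
for n,w,tp,z in [('black',(355,93),(244.8,171.4),.062),('bulb',(359,173),(279,167.9),.1),('pen0',(225,120),(256,232.5),.008),('pen1',(311,117),(253.3,191),.008),('dial',(305,199),(295.7,194),.0225),('dialtop',(306,197),(295.5,193),.045),('tip',(224,213),(304,237),.002)]:
    print(n,onz(s,*w,z).round(4),onz(t,*tp,z).round(4))
print('terra',onz(t,325.2,152.8,.054))
print('reproj black rim',proj(s,[.5877,.1092,.062]))
```

```text
dial tri (array([ 0.5242, -0.0534,  0.0178]), np.float64(0.0029))
bulb tri (array([0.5945, 0.0009, 0.0884]), np.float64(0.0001))
black [0.5886 0.1081 0.062 ] [0.5864 0.1067 0.062 ]
bulb [0.5916 0.0028 0.1   ] [0.5926 0.0009 0.1   ]
pen0 [0.3979 0.0721 0.008 ] [0.3989 0.0715 0.008 ]
pen1 [0.5333 0.0766 0.008 ] [0.5316 0.0824 0.008 ]
dial [ 0.5253 -0.0525  0.0225] [ 0.5222 -0.053   0.0225]
dialtop [ 0.5251 -0.0437  0.045 ] [ 0.523  -0.0516  0.045 ]
tip [ 0.3877 -0.0824  0.002 ] [ 0.3867 -0.0818  0.002 ]
terra [ 0.64997879 -0.14306821  0.054     ]
reproj black rim [354.38001327  92.16298246]
```

>>> send_rows:
  motion:
    - {"x":-2.8,"y":3.2,"z":2.6,"rx":0,"ry":0,"rz":0,"jaw":8.8}
    - {"x":-2.8,"y":3.2,"z":2.6,"rx":0,"ry":0,"rz":0,"jaw":8.8}
    - {"x":-2.8,"y":3.2,"z":2.6,"rx":0,"ry":0,"rz":0,"jaw":8.8}
    - {"x":-2.8,"y":3.2,"z":2.6,"rx":0,"ry":0,"rz":0,"jaw":8.8}
    - {"x":-2.8,"y":3.2,"z":2.6,"rx":0,"ry":0,"rz":0,"jaw":8.8}

```text
clock: 3.2
tool_pos: [0.6505, -0.1382, 0.2481]
eef_rot: [0.705, 0.709, 0.0, -0.001]
contact_force: [0.1, 0.8, 1.1]
opening: 1.004
finger_force: 0.0
```

>>> send_rows:
  motion:
    - {"x":0,"y":0,"z":3,"rx":0,"ry":0,"rz":0,"jaw":8.8}
    - {"x":0,"y":0,"z":3,"rx":0,"ry":0,"rz":0,"jaw":8.8}
    - {"x":0,"y":0,"z":3,"rx":0,"ry":0,"rz":0,"jaw":8.8}
    - {"x":0,"y":0,"z":3,"rx":0,"ry":0,"rz":0,"jaw":8.8}
    - {"x":0,"y":0,"z":1,"rx":0,"ry":0,"rz":0,"jaw":8.8}

```text
clock: 3.7
tool_pos: [0.6473, -0.1364, 0.1162]
eef_rot: [0.705, 0.709, -0.002, -0.003]
contact_force: [-0.4, -0.1, -0.0]
opening: 1.001
finger_force: 0.0
```

Run:
```python
from h import *
delta(.650,-.143,.034,0); s=snap('wrist','w2'); snap('top','t2'); snap('side','s2')
```

```text
t3.70 tcp [ 0.6473 -0.1364  0.1162] phi 0.31 tilt 0.37 F [-0.4 -0.1 -0. ] op 88.2mm ff 0.0 q [ 0.03  0.91  0.2   1.55 -0.25  0.71  0.36]
to go cm tool axes [-0.67  0.32  8.22]
rz total 0.005
```

View pics/w2.png

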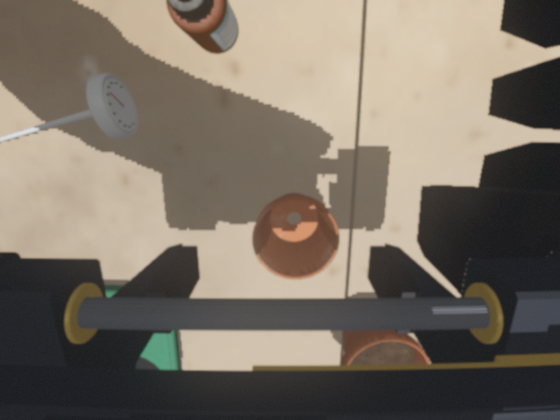

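The empty terracotta pot's rim is centred at (296,236), between the fingers. The filled pot is clear at (388,350).

Run:
```python
from h import *
s=load('w2'); P=onz(s,296,236,.054); print(P, onz(s,253,236,.054),onz(s,339,236,.054)); delta(P[0],P[1],.034,0)
```

```text
[ 0.65392886 -0.14004601  0.054     ] [ 0.62494355 -0.14022977  0.054     ] [ 0.68290692 -0.13989393  0.054     ]
t3.85 tcp [ 0.6496 -0.1375  0.1198] phi 0.29 tilt 0.02 F [ 0.7 -0.3  0.4] op 87.9mm ff 0.0 q [ 0.03  0.91  0.2   1.55 -0.25  0.71  0.36]
to go cm tool axes [-0.26  0.43  8.58]
rz total 0.005
```

>>> send_rows:
  motion:
    - {"x":-0.3,"y":0.3,"z":2,"rx":0,"ry":0,"rz":0,"jaw":8.8}
    - {"x":0,"y":0,"z":2,"rx":0,"ry":0,"rz":0,"jaw":8.8}
    - {"x":0,"y":0,"z":2,"rx":0,"ry":0,"rz":0,"jaw":8.8}
    - {"x":0,"y":0,"z":1.5,"rx":0,"ry":0,"rz":0,"jaw":8.8}
    - {"x":0,"y":0,"z":1,"rx":0,"ry":0,"rz":0,"jaw":8.8}

```text
clock: 4.35
tool_pos: [0.6532, -0.1407, 0.0349]
eef_rot: [0.705, 0.709, 0.0, 0.001]
contact_force: [0.3, -0.2, -0.3]
opening: 1.001
finger_force: 0.0
```

>>> send_rows:
  motion:
    - {"x":0,"y":0,"z":0,"rx":0,"ry":0,"rz":0,"jaw":5}
    - {"x":0,"y":0,"z":0,"rx":0,"ry":0,"rz":0,"jaw":5}
    - {"x":0,"y":0,"z":0,"rx":0,"ry":0,"rz":0,"jaw":5}
    - {"x":0,"y":0,"z":0,"rx":0,"ry":0,"rz":0,"jaw":5}
    - {"x":0,"y":0,"z":0,"rx":0,"ry":0,"rz":0,"jaw":5}

```text
clock: 4.85
tool_pos: [0.6533, -0.1408, 0.0356]
eef_rot: [0.705, 0.709, 0.001, 0.001]
contact_force: [0.3, -0.4, 2.9]
opening: 0.641
finger_force: 14.8
```

>>> send_rows:
  motion:
    - {"x":0,"y":0,"z":0,"rx":0,"ry":0,"rz":0,"jaw":4.5}
    - {"x":0,"y":0,"z":-1,"rx":0,"ry":0,"rz":0,"jaw":4.5}
    - {"x":0,"y":0,"z":-2,"rx":0,"ry":0,"rz":0,"jaw":4.5}
    - {"x":0,"y":0,"z":-2,"rx":0,"ry":0,"rz":0,"jaw":4.5}
    - {"x":0,"y":0,"z":-2,"rx":0,"ry":0,"rz":0,"jaw":4.5}

```text
clock: 5.35
tool_pos: [0.6522, -0.1406, 0.1057]
eef_rot: [0.705, 0.709, -0.0, -0.0]
contact_force: [0.2, 0.5, 0.2]
opening: 0.639
finger_force: 14.9
```

Run:
```python
from h import *
snap('wrist','w3');delta(.4987,-.3083,.046,-1)
```

```text
t5.40 tcp [ 0.6544 -0.1413  0.1093] phi 0.27 tilt 0.30 F [ 0.8 -0.8  2.1] op 56.4mm ff 14.9 q [ 0.04  0.93  0.2   1.54 -0.25  0.69  0.36]
to go cm tool axes [-16.62 -15.68   6.27]
rz total 0.022
```

View pics/w3.png

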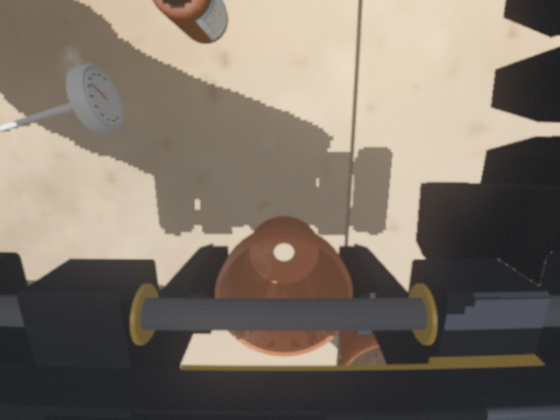

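The pot is held level, with its rim between the fingers at (284,290). Next I carry it over the green tray's round recess.

>>> send_rows:
  motion:
    - {"x":-3.3,"y":-3.1,"z":0,"rx":0,"ry":0,"rz":0,"jaw":4.5}
    - {"x":-3.3,"y":-3.1,"z":0,"rx":0,"ry":0,"rz":0,"jaw":4.5}
    - {"x":-3.3,"y":-3.1,"z":0,"rx":0,"ry":0,"rz":0,"jaw":4.5}
    - {"x":-3.3,"y":-3.1,"z":0,"rx":0,"ry":0,"rz":0,"jaw":4.5}
    - {"x":-3.3,"y":-3.1,"z":0,"rx":0,"ry":0,"rz":0,"jaw":4.5}

```text
clock: 5.9
tool_pos: [0.4969, -0.3074, 0.1046]
eef_rot: [0.705, 0.709, -0.0, -0.0]
contact_force: [0.8, -0.3, 0.2]
opening: 0.642
finger_force: 14.9
```

>>> send_rows:
  motion:
    - {"x":0,"y":0,"z":1,"rx":0,"ry":0,"rz":0,"jaw":4.5}
    - {"x":0,"y":0,"z":1,"rx":0,"ry":0,"rz":0,"jaw":4.5}
    - {"x":0,"y":0,"z":1,"rx":0,"ry":0,"rz":0,"jaw":4.5}
    - {"x":0,"y":0,"z":0,"rx":0,"ry":0,"rz":0,"jaw":4.5}
    - {"x":0,"y":0,"z":0,"rx":0,"ry":0,"rz":0,"jaw":4.5}

```text
clock: 6.4
tool_pos: [0.4993, -0.3049, 0.0741]
eef_rot: [0.704, 0.71, 0.0, -0.001]
contact_force: [0.5, -0.1, 0.1]
opening: 0.638
finger_force: 14.9
```

Run:
```python
from h import *
delta(.4987,-.3083,.046,-1)
```

```text
t6.40 tcp [ 0.4993 -0.3049  0.0741] phi 0.43 tilt 0.07 F [ 0.5 -0.1  0.1] op 56.2mm ff 14.9 q [ 0.41  0.9   0.11  1.82 -0.2   0.44  0.67]
to go cm tool axes [-0.34 -0.06  2.81]
rz total 0.025
```

>>> send_rows:
  motion:
    - {"x":-0.3,"y":0,"z":1,"rx":0,"ry":0,"rz":0,"jaw":4.5}
    - {"x":0,"y":0,"z":1,"rx":0,"ry":0,"rz":0,"jaw":4.5}
    - {"x":0,"y":0,"z":0.5,"rx":0,"ry":0,"rz":0,"jaw":4.5}
    - {"x":0,"y":0,"z":0.3,"rx":0,"ry":0,"rz":0,"jaw":4.5}
    - {"x":0,"y":0,"z":0.1,"rx":0,"ry":0,"rz":0,"jaw":4.5}

```text
clock: 6.9
tool_pos: [0.4981, -0.3091, 0.0455]
eef_rot: [0.705, 0.709, -0.0, -0.001]
contact_force: [-1.1, 1.1, 5.1]
opening: 0.641
finger_force: 14.7
```

>>> send_rows:
  motion:
    - {"x":0,"y":0,"z":0,"rx":0,"ry":0,"rz":0,"jaw":6.5}
    - {"x":0,"y":0,"z":0,"rx":0,"ry":0,"rz":0,"jaw":7.5}
    - {"x":0,"y":0,"z":0,"rx":0,"ry":0,"rz":0,"jaw":8.8}
    - {"x":0,"y":0,"z":0,"rx":0,"ry":0,"rz":0,"jaw":8.8}
    - {"x":0,"y":0,"z":0,"rx":0,"ry":0,"rz":0,"jaw":8.8}

```text
clock: 7.4
tool_pos: [0.4985, -0.3095, 0.0458]
eef_rot: [0.705, 0.709, 0.0, 0.0]
contact_force: [-1.4, 0.6, 0.7]
opening: 0.995
finger_force: 0.0
```

>>> send_rows:
  motion:
    - {"x":0,"y":0,"z":-2,"rx":0,"ry":0,"rz":0,"jaw":8.8}
    - {"x":0,"y":0,"z":-3,"rx":0,"ry":0,"rz":0,"jaw":8.8}
    - {"x":0,"y":0,"z":-3,"rx":0,"ry":0,"rz":0,"jaw":8.8}
    - {"x":0,"y":0,"z":-4,"rx":0,"ry":0,"rz":0,"jaw":8.8}
    - {"x":0,"y":0,"z":-4,"rx":0,"ry":0,"rz":0,"jaw":8.8}

```text
clock: 7.9
tool_pos: [0.498, -0.3092, 0.2069]
eef_rot: [0.705, 0.709, -0.0, -0.0]
contact_force: [-0.1, -0.3, -0.4]
opening: 0.997
finger_force: 0.0
```

Run:
```python
from h import *
snap('wrist','w4');delta(.523,-.052,.15,12.5)
```

```text
t7.95 tcp [ 0.5012 -0.3115  0.2135] phi 0.26 tilt 0.61 F [ 1.1 -0.   3.3] op 87.7mm ff 0.0 q [ 0.38  0.69  0.17  1.73 -0.17  0.72  0.64]
to go cm tool axes [25.97  2.24  6.23]
rz total -0.214
```

View pics/w4.png

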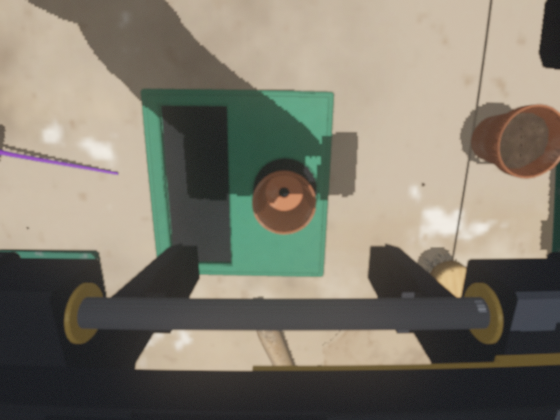

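The pot stands in the round recess, rim at (284,202). The slot at (197,185) is free and the filled pot at (525,140) is untouched.

>>> send_rows:
  motion:
    - {"x":4.3,"y":0.4,"z":0,"rx":0,"ry":0,"rz":0,"jaw":8.8}
    - {"x":4.3,"y":0.4,"z":0,"rx":0,"ry":0,"rz":0,"jaw":8.8}
    - {"x":4.3,"y":0.4,"z":0,"rx":0,"ry":0,"rz":0,"jaw":8.8}
    - {"x":4.3,"y":0.4,"z":0,"rx":0,"ry":0,"rz":0,"jaw":8.8}
    - {"x":4.3,"y":0.3,"z":0,"rx":0,"ry":0,"rz":0,"jaw":8.8}

```text
clock: 8.45
tool_pos: [0.5165, -0.0926, 0.2057]
eef_rot: [0.705, 0.709, 0.0, 0.0]
contact_force: [1.4, 0.0, 0.5]
opening: 0.997
finger_force: 0.0
```

>>> send_rows:
  motion:
    - {"x":4.3,"y":0.3,"z":1,"rx":0,"ry":0,"rz":0,"jaw":5}
    - {"x":0,"y":0,"z":2,"rx":0,"ry":0,"rz":-0.11,"jaw":5}
    - {"x":0,"y":0,"z":2,"rx":0,"ry":0,"rz":-0.1,"jaw":5}
    - {"x":0,"y":0,"z":1,"rx":0,"ry":0,"rz":0,"jaw":5}
    - {"x":0,"y":0,"z":0,"rx":0,"ry":0,"rz":0,"jaw":5}

```text
clock: 8.95
tool_pos: [0.5183, -0.0516, 0.1446]
eef_rot: [0.628, 0.778, -0.001, -0.001]
contact_force: [1.1, 0.5, 0.9]
opening: 0.581
finger_force: 0.0
```

Run:
```python
from h import *
s=load('w4')
print('pot',onz(s,284,202,.064)); print('tray',[onz(s,*c,.017)[:2].round(3) for c in [(142,90),(333,92),(323,277),(157,277)]])
print('slot',[onz(s,*c,.010)[:2].round(3) for c in [(163,107),(227,107),(231,265),(172,265)]])
delta(.523,-.052,.041,12.5); snap('wrist','w5')
```

```text
pot [ 0.49708797 -0.30989451  0.064     ]
tray [array([ 0.356, -0.207]), array([ 0.545, -0.209]), array([ 0.543, -0.412]), array([ 0.349, -0.413])]
slot [array([ 0.373, -0.223]), array([ 0.439, -0.224]), array([ 0.435, -0.4  ]), array([ 0.366, -0.401])]
t8.95 tcp [ 0.5183 -0.0516  0.1446] phi 12.15 tilt 0.15 F [1.1 0.5 0.9] op 51.2mm ff 0.0 q [-0.06  0.72  0.12  1.98 -0.18  0.45  0.41]
to go cm tool axes [-0.15  0.48 10.36]
rz total -0.006
```

View pics/w5.png

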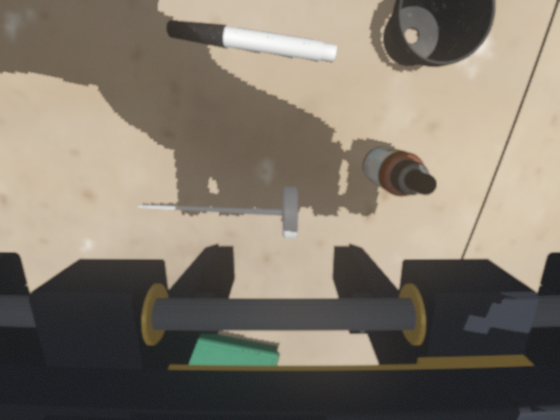

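The pale dial is edge-on at (291,212), square between the fingers; the bottle at (400,170) is clear.

Run:
```python
from h import *
s=load('w5')
print(onz(s,291,236,.045),onz(s,290,187,0.0),onz(s,290.5,211,.0225))
P=onz(s,290.5,211,.0225); delta(P[0],P[1],.041,12.5)
```

```text
[ 0.52642208 -0.06772013  0.045     ] [ 0.51986243 -0.0375865   0.        ] [ 0.52338263 -0.05362018  0.0225    ]
t9.00 tcp [ 0.5189 -0.0518  0.1454] phi 12.15 tilt 0.06 F [ 0.4  0.3 -0.6] op 50.0mm ff 0.0 q [-0.06  0.72  0.12  1.98 -0.18  0.45  0.41]
to go cm tool axes [-0.27  0.41 10.44]
rz total -0.006
```

>>> send_rows:
  motion:
    - {"x":-0.2,"y":0.4,"z":3,"rx":0,"ry":0,"rz":0,"jaw":5}
    - {"x":0,"y":0,"z":3,"rx":0,"ry":0,"rz":0,"jaw":5}
    - {"x":0,"y":0,"z":2,"rx":0,"ry":0,"rz":0,"jaw":5}
    - {"x":0,"y":0,"z":1.5,"rx":0,"ry":0,"rz":0,"jaw":5}
    - {"x":0,"y":0,"z":0.9,"rx":0,"ry":0,"rz":0,"jaw":5}

```text
clock: 9.5
tool_pos: [0.5239, -0.053, 0.0414]
eef_rot: [0.628, 0.778, -0.0, 0.0]
contact_force: [-0.2, -0.8, -0.3]
opening: 0.568
finger_force: 0.0
```

>>> send_rows:
  motion:
    - {"x":0,"y":0,"z":0,"rx":0,"ry":0,"rz":0,"jaw":2}
    - {"x":0,"y":0,"z":0,"rx":0,"ry":0,"rz":0,"jaw":0.5}
    - {"x":0,"y":0,"z":0,"rx":0,"ry":0,"rz":0,"jaw":0.5}
    - {"x":0,"y":0,"z":0,"rx":0,"ry":0,"rz":0,"jaw":0.5}
    - {"x":0,"y":0,"z":0,"rx":0,"ry":0,"rz":0,"jaw":0.5}

```text
clock: 10.0
tool_pos: [0.5239, -0.0524, 0.0423]
eef_rot: [0.627, 0.779, 0.0, 0.0]
contact_force: [0.5, 0.5, 2.4]
opening: 0.144
finger_force: 15.1
```

>>> send_rows:
  motion:
    - {"x":0,"y":0,"z":0,"rx":0,"ry":0,"rz":0,"jaw":0.5}
    - {"x":0,"y":0,"z":0,"rx":0,"ry":0,"rz":0,"jaw":0.5}
    - {"x":0,"y":0,"z":-1,"rx":0,"ry":0,"rz":0,"jaw":0.5}
    - {"x":0,"y":0,"z":-2,"rx":0,"ry":0,"rz":0,"jaw":0.5}
    - {"x":0,"y":0,"z":-3,"rx":0,"ry":0,"rz":0,"jaw":0.5}

```text
clock: 10.5
tool_pos: [0.5223, -0.0522, 0.1016]
eef_rot: [0.627, 0.779, -0.001, -0.001]
contact_force: [0.4, -0.4, 0.4]
opening: 0.142
finger_force: 15.0
```

Run:
```python
from h import *
snap('wrist','w6');snap('side','s6');delta(.4055,-.244,.15,88.2)
```

```text
t10.60 tcp [ 0.5253 -0.0527  0.1048] phi 12.30 tilt 0.31 F [ 1.3 -0.   0.4] op 12.5mm ff 15.0 q [-0.05  0.8   0.1   1.99 -0.2   0.36  0.42]
to go cm tool axes [-16.15 -15.76  -4.58]
rz total -1.325
```

View pics/w6.png

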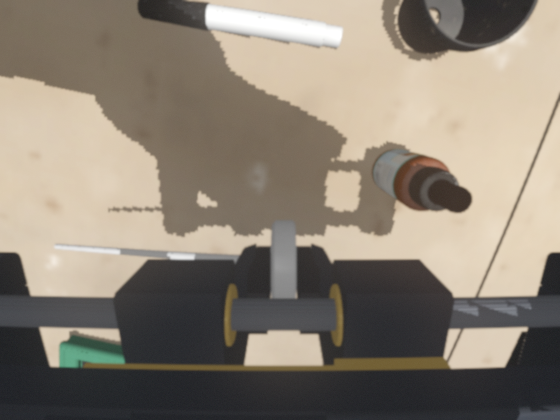

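The thermometer is held straight, with its stem running left from the dial at (283,260). Next I lift, turn by 1.325 rad, and go over the slot.

>>> send_rows:
  motion:
    - {"x":0,"y":0,"z":-1,"rx":0,"ry":0,"rz":-0.13,"jaw":0.5}
    - {"x":0,"y":0,"z":-1,"rx":0,"ry":0,"rz":-0.13,"jaw":0.5}
    - {"x":0,"y":0,"z":-1,"rx":0,"ry":0,"rz":-0.13,"jaw":0.5}
    - {"x":0,"y":0,"z":0,"rx":0,"ry":0,"rz":-0.13,"jaw":0.5}
    - {"x":0,"y":0,"z":0,"rx":0,"ry":0,"rz":-0.13,"jaw":0.5}

```text
clock: 11.1
tool_pos: [0.5232, -0.0523, 0.1316]
eef_rot: [0.343, 0.939, 0.0, -0.0]
contact_force: [0.6, 0.2, -0.6]
opening: 0.143
finger_force: 15.0
```

>>> send_rows:
  motion:
    - {"x":0,"y":0,"z":0,"rx":0,"ry":0,"rz":-0.135,"jaw":0.5}
    - {"x":0,"y":0,"z":0,"rx":0,"ry":0,"rz":-0.135,"jaw":0.5}
    - {"x":0,"y":0,"z":0,"rx":0,"ry":0,"rz":-0.135,"jaw":0.5}
    - {"x":0,"y":0,"z":0,"rx":0,"ry":0,"rz":-0.135,"jaw":0.5}
    - {"x":0,"y":0,"z":0,"rx":0,"ry":0,"rz":-0.135,"jaw":0.5}

```text
clock: 11.6
tool_pos: [0.5229, -0.0523, 0.1312]
eef_rot: [0.013, 1.0, 0.0, -0.001]
contact_force: [-0.1, -0.2, -0.8]
opening: 0.142
finger_force: 15.0
```

>>> send_rows:
  motion:
    - {"x":2.4,"y":-3.8,"z":0,"rx":0,"ry":0,"rz":0,"jaw":0.5}
    - {"x":2.4,"y":-3.8,"z":0,"rx":0,"ry":0,"rz":0,"jaw":0.5}
    - {"x":2.4,"y":-3.8,"z":0,"rx":0,"ry":0,"rz":0,"jaw":0.5}
    - {"x":2.4,"y":-3.8,"z":0,"rx":0,"ry":0,"rz":0,"jaw":0.5}
    - {"x":2.4,"y":-3.8,"z":0,"rx":0,"ry":0,"rz":0,"jaw":0.5}

```text
clock: 12.1
tool_pos: [0.3963, -0.2397, 0.1313]
eef_rot: [0.015, 1.0, 0.0, -0.0]
contact_force: [0.7, -0.8, -0.9]
opening: 0.142
finger_force: 15.0
```

>>> send_rows:
  motion:
    - {"x":0,"y":0,"z":1,"rx":0,"ry":0,"rz":0,"jaw":0.5}
    - {"x":0,"y":0,"z":1,"rx":0,"ry":0,"rz":0,"jaw":0.5}
    - {"x":0,"y":0,"z":1,"rx":0,"ry":0,"rz":0,"jaw":0.5}
    - {"x":0,"y":0,"z":0,"rx":0,"ry":0,"rz":0,"jaw":0.5}
    - {"x":0,"y":0,"z":0,"rx":0,"ry":0,"rz":0,"jaw":0.5}

```text
clock: 12.6
tool_pos: [0.3984, -0.2371, 0.1013]
eef_rot: [0.014, 1.0, 0.0, -0.0]
contact_force: [0.5, 0.5, -0.8]
opening: 0.143
finger_force: 15.0
```

Run:
```python
from h import *
delta(.405,-.243,.053,88.3)
```

```text
t12.60 tcp [ 0.3984 -0.2371  0.1013] phi 88.41 tilt 0.06 F [ 0.5  0.5 -0.8] op 12.6mm ff 15.0 q [ 0.55  0.76 -0.17  2.16  0.5   0.25  1.48]
to go cm tool axes [-0.68 -0.57  4.82]
rz total 0.002
```

>>> send_rows:
  motion:
    - {"x":-0.7,"y":-0.6,"z":1,"rx":0,"ry":0,"rz":0,"jaw":0.5}
    - {"x":0,"y":0,"z":1.5,"rx":0,"ry":0,"rz":0,"jaw":0.5}
    - {"x":0,"y":0,"z":1,"rx":0,"ry":0,"rz":0,"jaw":0.5}
    - {"x":0,"y":0,"z":0.5,"rx":0,"ry":0,"rz":0,"jaw":0.5}
    - {"x":0,"y":0,"z":0.4,"rx":0,"ry":0,"rz":0,"jaw":0.5}

```text
clock: 13.1
tool_pos: [0.4046, -0.2447, 0.0572]
eef_rot: [0.015, 1.0, 0.0, -0.0]
contact_force: [-0.2, 0.5, -0.6]
opening: 0.141
finger_force: 15.0
```

>>> send_rows:
  motion:
    - {"x":0,"y":0,"z":0.3,"rx":0,"ry":0,"rz":0,"jaw":0.5}
    - {"x":0,"y":0,"z":0.2,"rx":0,"ry":0,"rz":0,"jaw":0.5}
    - {"x":0,"y":0,"z":0,"rx":0,"ry":0,"rz":0,"jaw":0.5}
    - {"x":0,"y":0,"z":0,"rx":0,"ry":0,"rz":0,"jaw":0.5}
    - {"x":0,"y":0,"z":0,"rx":0,"ry":0,"rz":0,"jaw":0.5}

```text
clock: 13.6
tool_pos: [0.4046, -0.2449, 0.0529]
eef_rot: [0.015, 1.0, -0.0, 0.0]
contact_force: [-0.2, -0.8, 0.6]
opening: 0.139
finger_force: 15.0
```

Run:
```python
from h import *
delta(.405,-.243,.052,88.3)
```

```text
t13.60 tcp [ 0.4046 -0.2449  0.0529] phi 88.23 tilt 0.02 F [-0.2 -0.8  0.6] op 12.2mm ff 15.0 q [ 0.5   0.87 -0.09  2.15  0.53  0.14  1.46]
to go cm tool axes [-0.03  0.19  0.09]
rz total -0.001
```

>>> send_rows:
  motion:
    - {"x":0,"y":0,"z":0.1,"rx":0,"ry":0,"rz":0,"jaw":0.5}
    - {"x":0,"y":0,"z":0,"rx":0,"ry":0,"rz":0,"jaw":0.5}
    - {"x":0,"y":0,"z":0,"rx":0,"ry":0,"rz":0,"jaw":2}
    - {"x":0,"y":0,"z":0,"rx":0,"ry":0,"rz":0,"jaw":3.5}
    - {"x":0,"y":0,"z":0,"rx":0,"ry":0,"rz":0,"jaw":3.5}

```text
clock: 14.1
tool_pos: [0.4045, -0.2448, 0.0516]
eef_rot: [0.015, 1.0, 0.0, 0.0]
contact_force: [0.1, 0.8, -0.3]
opening: 0.381
finger_force: 0.0
```

>>> send_rows:
  motion:
    - {"x":0,"y":0,"z":0,"rx":0,"ry":0,"rz":0,"jaw":4}
    - {"x":0,"y":0,"z":-1.5,"rx":0,"ry":0,"rz":0,"jaw":4}
    - {"x":0,"y":0,"z":-3,"rx":0,"ry":0,"rz":0,"jaw":4}
    - {"x":0,"y":0,"z":-4,"rx":0,"ry":0,"rz":0,"jaw":4}
    - {"x":0,"y":0,"z":-4,"rx":0,"ry":0,"rz":0,"jaw":8.8}

```text
clock: 14.6
tool_pos: [0.4039, -0.2446, 0.1777]
eef_rot: [0.015, 1.0, 0.0, -0.001]
contact_force: [1.6, 0.2, -0.5]
opening: 0.522
finger_force: 0.0
```

>>> send_rows:
  motion:
    - {"x":-3.2,"y":4,"z":0,"rx":0,"ry":0,"rz":0.14,"jaw":8.8}
    - {"x":0,"y":0,"z":0,"rx":0,"ry":0,"rz":0.14,"jaw":8.8}
    - {"x":0,"y":0,"z":0,"rx":0,"ry":0,"rz":0.14,"jaw":8.8}
    - {"x":0,"y":0,"z":0,"rx":0,"ry":0,"rz":0.14,"jaw":8.8}
    - {"x":0,"y":0,"z":0,"rx":0,"ry":0,"rz":0.14,"jaw":8.8}

```text
clock: 15.1
tool_pos: [0.4367, -0.2067, 0.1767]
eef_rot: [0.36, 0.933, 0.0, -0.0]
contact_force: [0.0, -0.1, 0.2]
opening: 0.97
finger_force: 0.0
```

>>> send_rows:
  motion:
    - {"x":0,"y":0,"z":0,"rx":0,"ry":0,"rz":0.14,"jaw":8.8}
    - {"x":0,"y":0,"z":0,"rx":0,"ry":0,"rz":0.14,"jaw":8.8}
    - {"x":0,"y":0,"z":0,"rx":0,"ry":0,"rz":0.14,"jaw":8.8}
    - {"x":0,"y":0,"z":0,"rx":0,"ry":0,"rz":0.14,"jaw":8.8}
    - {"x":0,"y":0,"z":0,"rx":0,"ry":0,"rz":0.14,"jaw":8.8}

```text
clock: 15.6
tool_pos: [0.4368, -0.2066, 0.1766]
eef_rot: [0.658, 0.753, -0.0, -0.0]
contact_force: [0.9, 0.2, -0.1]
opening: 1.0
finger_force: 0.0
```

>>> send_rows:
  motion:
    - {"x":0,"y":0,"z":0,"rx":0,"ry":0,"rz":0.14,"jaw":8.8}
    - {"x":3,"y":1,"z":0,"rx":0,"ry":0,"rz":0,"jaw":8.8}
    - {"x":4,"y":2,"z":0,"rx":0,"ry":0,"rz":0,"jaw":8.8}
    - {"x":4,"y":2,"z":0,"rx":0,"ry":0,"rz":0,"jaw":8.8}
    - {"x":4,"y":2,"z":0,"rx":0,"ry":0,"rz":0,"jaw":8.8}

```text
clock: 16.1
tool_pos: [0.5073, -0.0552, 0.1766]
eef_rot: [0.707, 0.707, -0.0, -0.0]
contact_force: [-0.3, -1.1, -0.1]
opening: 0.999
finger_force: 0.0
```

Run:
```python
from h import *
delta(.5875,.1075,.12,0); s=snap('top','t7')
cv2.imwrite('pics/c7.png',cv2.resize(s['img'][110:260,150:420],None,fx=2.9,fy=2.9,interpolation=cv2.INTER_CUBIC)[:,:,::-1])
```

```text
t16.10 tcp [ 0.5073 -0.0552  0.1766] phi -0.03 tilt 0.01 F [-0.3 -1.1 -0.1] op 88.0mm ff 0.0 q [-0.08  0.66  0.16  1.99 -0.2   0.5   0.22]
to go cm tool axes [16.28  8.01  5.66]
rz total -0.000
```

View pics/c7.png

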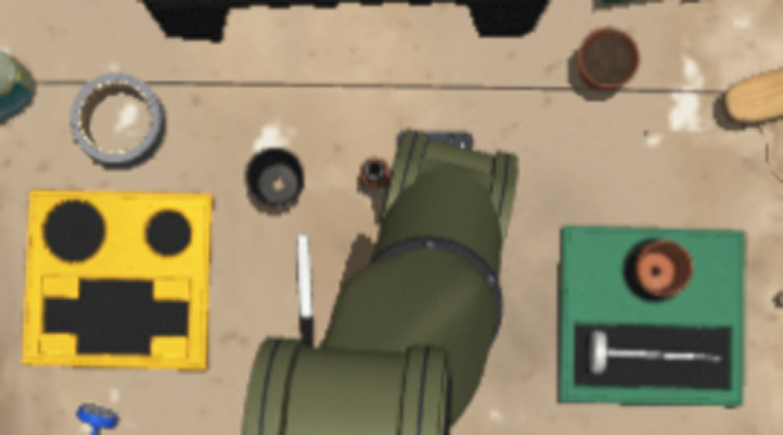

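The thermometer lies in its slot, dial at crop (597,352), and the pot is in its round recess. Next is the black pot.

>>> send_rows:
  motion:
    - {"x":3.2,"y":1.5,"z":0,"rx":0,"ry":0,"rz":0,"jaw":8.8}
    - {"x":3.2,"y":1.5,"z":0,"rx":0,"ry":0,"rz":0,"jaw":8.8}
    - {"x":3.2,"y":1.5,"z":0,"rx":0,"ry":0,"rz":0,"jaw":8.8}
    - {"x":3.2,"y":1.5,"z":0,"rx":0,"ry":0,"rz":0,"jaw":8.8}
    - {"x":3.2,"y":1.5,"z":0,"rx":0,"ry":0,"rz":0,"jaw":8.8}

```text
clock: 16.65
tool_pos: [0.582, 0.1044, 0.1765]
eef_rot: [0.707, 0.707, -0.0, -0.0]
contact_force: [0.0, -0.2, -0.3]
opening: 0.994
finger_force: 0.0
```

>>> send_rows:
  motion:
    - {"x":0,"y":0,"z":2,"rx":0,"ry":0,"rz":0,"jaw":8.8}
    - {"x":0,"y":0,"z":2,"rx":0,"ry":0,"rz":0,"jaw":8.8}
    - {"x":0,"y":0,"z":1,"rx":0,"ry":0,"rz":0,"jaw":8.8}
    - {"x":0,"y":0,"z":0,"rx":0,"ry":0,"rz":0,"jaw":8.8}
    - {"x":0,"y":0,"z":0,"rx":0,"ry":0,"rz":0,"jaw":8.8}

```text
clock: 17.15
tool_pos: [0.5821, 0.1027, 0.1271]
eef_rot: [0.707, 0.707, 0.0, 0.0]
contact_force: [0.0, 0.4, -0.2]
opening: 0.998
finger_force: 0.0
```

Run:
```python
from h import *
delta(.5875,.1075,.042,0); s=snap('wrist','w8')
```

```text
t17.15 tcp [0.5821 0.1027 0.1271] phi -0.04 tilt 0.02 F [ 0.   0.4 -0.2] op 87.9mm ff 0.0 q [-0.36  0.82  0.19  1.78 -0.26  0.56 -0.01]
to go cm tool axes [0.48 0.54 8.51]
rz total -0.001
```

View pics/w8.png

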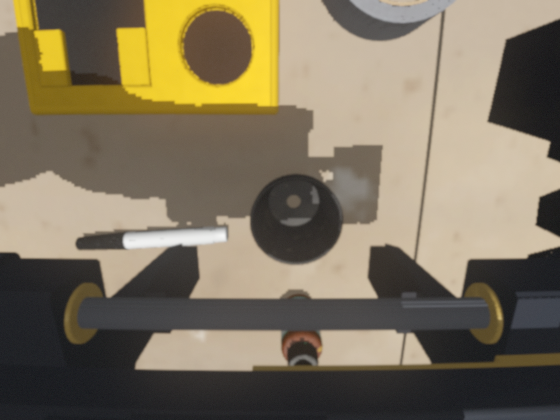

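The black pot's rim is centred at (297,219), between the fingers. The bottle at (302,345) is below the body's level but offset in y. The yellow tray's bottle recess is at (217,46).

Run:
```python
from h import *
s=load('w8'); P=onz(s,296.5,219,.062); print(P,'botrecess',onz(s,217,46,.011),'pen',onz(s,78,243,.008),onz(s,226,235,.008)); delta(P[0],P[1],.042,0)
```

```text
[0.58944896 0.11007723 0.062     ] botrecess [0.53185998 0.22800878 0.011     ] pen [0.39726244 0.07085901 0.008     ] [0.53071105 0.07858678 0.008     ]
t17.20 tcp [0.5824 0.1029 0.1275] phi -0.03 tilt 0.07 F [-0.1 -0.5  0.1] op 88.2mm ff 0.0 q [-0.36  0.82  0.19  1.78 -0.26  0.56 -0.01]
to go cm tool axes [0.72 0.69 8.55]
rz total -0.001
```

>>> send_rows:
  motion:
    - {"x":0.6,"y":0.6,"z":2,"rx":0,"ry":0,"rz":0,"jaw":8.8}
    - {"x":0,"y":0,"z":2,"rx":0,"ry":0,"rz":0,"jaw":8.8}
    - {"x":0,"y":0,"z":2,"rx":0,"ry":0,"rz":0,"jaw":8.8}
    - {"x":0,"y":0,"z":1.5,"rx":0,"ry":0,"rz":0,"jaw":8.8}
    - {"x":0,"y":0,"z":1,"rx":0,"ry":0,"rz":0,"jaw":8.8}

```text
clock: 17.7
tool_pos: [0.588, 0.1091, 0.0413]
eef_rot: [0.707, 0.707, 0.0, 0.0]
contact_force: [0.6, -0.3, 0.0]
opening: 0.996
finger_force: 0.0
```

>>> send_rows:
  motion:
    - {"x":0,"y":0,"z":0,"rx":0,"ry":0,"rz":0,"jaw":5}
    - {"x":0,"y":0,"z":0,"rx":0,"ry":0,"rz":0,"jaw":5}
    - {"x":0,"y":0,"z":0,"rx":0,"ry":0,"rz":0,"jaw":5}
    - {"x":0,"y":0,"z":0,"rx":0,"ry":0,"rz":0,"jaw":5}
    - {"x":0,"y":0,"z":0,"rx":0,"ry":0,"rz":0,"jaw":5}

```text
clock: 18.2
tool_pos: [0.5887, 0.1093, 0.0425]
eef_rot: [0.707, 0.707, 0.001, 0.0]
contact_force: [-0.1, -0.5, 3.1]
opening: 0.694
finger_force: 14.7
```

>>> send_rows:
  motion:
    - {"x":0,"y":0,"z":0,"rx":0,"ry":0,"rz":0,"jaw":4.5}
    - {"x":0,"y":0,"z":-1,"rx":0,"ry":0,"rz":0,"jaw":4.5}
    - {"x":0,"y":0,"z":-2,"rx":0,"ry":0,"rz":0,"jaw":4.5}
    - {"x":0,"y":0,"z":-2,"rx":0,"ry":0,"rz":0,"jaw":4.5}
    - {"x":0,"y":0,"z":-2,"rx":0,"ry":0,"rz":0,"jaw":4.5}

```text
clock: 18.7
tool_pos: [0.5875, 0.1092, 0.1127]
eef_rot: [0.707, 0.707, -0.0, -0.0]
contact_force: [1.2, -0.4, -0.1]
opening: 0.695
finger_force: 14.9
```

Run:
```python
from h import *
delta(.534,.334,.11,0)
```

```text
t18.70 tcp [0.5875 0.1092 0.1127] phi -0.00 tilt 0.04 F [ 1.2 -0.4 -0.1] op 61.3mm ff 14.9 q [-0.36  0.85  0.18  1.77 -0.27  0.55 -0.01]
to go cm tool axes [22.48 -5.35  0.28]
rz total -0.000
```

>>> send_rows:
  motion:
    - {"x":4,"y":-1.1,"z":0,"rx":0,"ry":0,"rz":0,"jaw":4.5}
    - {"x":4,"y":-1.1,"z":0,"rx":0,"ry":0,"rz":0,"jaw":4.5}
    - {"x":4,"y":-1.1,"z":0,"rx":0,"ry":0,"rz":0,"jaw":4.5}
    - {"x":4,"y":-1.1,"z":0,"rx":0,"ry":0,"rz":0,"jaw":4.5}
    - {"x":4,"y":-1.1,"z":0,"rx":0,"ry":0,"rz":0,"jaw":4.5}

```text
clock: 19.2
tool_pos: [0.532, 0.3107, 0.1122]
eef_rot: [0.707, 0.707, -0.0, -0.0]
contact_force: [1.3, -0.4, -0.8]
opening: 0.695
finger_force: 14.9
```

>>> send_rows:
  motion:
    - {"x":2.5,"y":0,"z":0,"rx":0,"ry":0,"rz":0,"jaw":4.5}
    - {"x":0,"y":0,"z":1,"rx":0,"ry":0,"rz":0,"jaw":4.5}
    - {"x":0,"y":0,"z":1,"rx":0,"ry":0,"rz":0,"jaw":4.5}
    - {"x":0,"y":0,"z":0,"rx":0,"ry":0,"rz":0,"jaw":4.5}
    - {"x":0,"y":0,"z":0,"rx":0,"ry":0,"rz":0,"jaw":4.5}

```text
clock: 19.7
tool_pos: [0.5333, 0.3317, 0.0914]
eef_rot: [0.708, 0.706, -0.001, 0.0]
contact_force: [0.3, 0.6, 0.0]
opening: 0.697
finger_force: 14.9
```

Run:
```python
from h import *
delta(.5335,.334,.0525,0)
```

```text
t19.70 tcp [0.5333 0.3317 0.0914] phi -0.17 tilt 0.12 F [0.3 0.6 0. ] op 61.4mm ff 14.9 q [-0.76  0.92  0.24  1.68 -0.35  0.59 -0.32]
to go cm tool axes [0.24 0.02 3.89]
rz total -0.003
```

>>> send_rows:
  motion:
    - {"x":0.2,"y":0,"z":1,"rx":0,"ry":0,"rz":0,"jaw":4.5}
    - {"x":0,"y":0,"z":1,"rx":0,"ry":0,"rz":0,"jaw":4.5}
    - {"x":0,"y":0,"z":1,"rx":0,"ry":0,"rz":0,"jaw":4.5}
    - {"x":0,"y":0,"z":0.6,"rx":0,"ry":0,"rz":0,"jaw":4.5}
    - {"x":0,"y":0,"z":0.3,"rx":0,"ry":0,"rz":0,"jaw":4.5}

```text
clock: 20.2
tool_pos: [0.5324, 0.3359, 0.0521]
eef_rot: [0.707, 0.707, -0.001, -0.0]
contact_force: [-3.9, -1.7, 14.5]
opening: 0.698
finger_force: 13.6
```

>>> send_rows:
  motion:
    - {"x":0,"y":0,"z":0,"rx":0,"ry":0,"rz":0,"jaw":6.8}
    - {"x":0,"y":0,"z":0,"rx":0,"ry":0,"rz":0,"jaw":7.5}
    - {"x":0,"y":0,"z":0,"rx":0,"ry":0,"rz":0,"jaw":8.8}
    - {"x":0,"y":0,"z":0,"rx":0,"ry":0,"rz":0,"jaw":8.8}
    - {"x":0,"y":0,"z":0,"rx":0,"ry":0,"rz":0,"jaw":8.8}

```text
clock: 20.7
tool_pos: [0.533, 0.3363, 0.0528]
eef_rot: [0.707, 0.707, 0.0, 0.0]
contact_force: [-0.7, 0.4, 0.4]
opening: 0.998
finger_force: 0.0
```

>>> send_rows:
  motion:
    - {"x":0,"y":0,"z":-2,"rx":0,"ry":0,"rz":0,"jaw":8.8}
    - {"x":0,"y":0,"z":-3,"rx":0,"ry":0,"rz":0,"jaw":8.8}
    - {"x":0,"y":0,"z":-3,"rx":0,"ry":0,"rz":0,"jaw":8.8}
    - {"x":0,"y":0,"z":-3,"rx":0,"ry":0,"rz":0,"jaw":8.8}
    - {"x":0,"y":0,"z":0,"rx":0,"ry":0,"rz":0,"jaw":8.8}

```text
clock: 21.2
tool_pos: [0.5356, 0.3373, 0.167]
eef_rot: [0.707, 0.707, 0.004, 0.001]
contact_force: [0.6, -0.3, -0.1]
opening: 1.001
finger_force: 0.0
```

Run:
```python
from h import *
snap('wrist','w9'); delta(.464,.075,.15,-86.7)
```

```text
t21.25 tcp [0.5342 0.3368 0.1648] phi -0.00 tilt 0.26 F [-0.8 -0.3  1.1] op 88.0mm ff 0.0 q [-0.79  0.82  0.29  1.64 -0.32  0.72 -0.35]
to go cm tool axes [-26.19  -7.02   1.39]
rz total 1.513
```

View pics/w9.png

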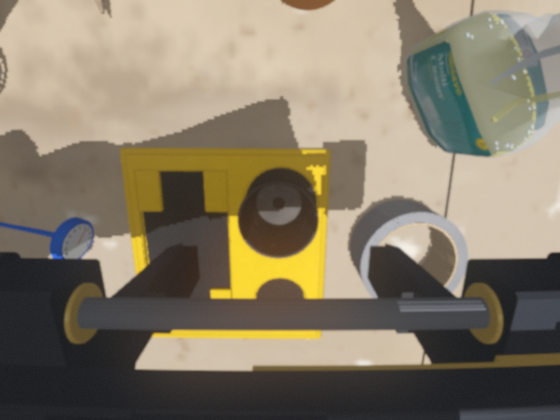

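The black pot is in its recess, rim at (279,212), and the tape at (415,258) is untouched. Next is the pen. I'll grip it 20 mm off-centre so the gripper body clears the black pot when placing.

>>> send_rows:
  motion:
    - {"x":-4.4,"y":-0.9,"z":0,"rx":0,"ry":0,"rz":0,"jaw":8.8}
    - {"x":-4.4,"y":-0.8,"z":0,"rx":0,"ry":0,"rz":0,"jaw":8.8}
    - {"x":-4.4,"y":-0.8,"z":0,"rx":0,"ry":0,"rz":0,"jaw":5}
    - {"x":-4.4,"y":-0.8,"z":0,"rx":0,"ry":0,"rz":0,"jaw":5}
    - {"x":-4.4,"y":-0.8,"z":0,"rx":0,"ry":0,"rz":0,"jaw":5}

```text
clock: 21.75
tool_pos: [0.4905, 0.1146, 0.1617]
eef_rot: [0.707, 0.707, -0.001, -0.0]
contact_force: [1.0, -0.0, -0.1]
opening: 0.752
finger_force: 0.0
```

>>> send_rows:
  motion:
    - {"x":-4.2,"y":-0.8,"z":0,"rx":0,"ry":0,"rz":0,"jaw":4}
    - {"x":0,"y":0,"z":0,"rx":0,"ry":0,"rz":-0.14,"jaw":4}
    - {"x":0,"y":0,"z":0,"rx":0,"ry":0,"rz":-0.14,"jaw":4}
    - {"x":0,"y":0,"z":0,"rx":0,"ry":0,"rz":-0.14,"jaw":4}
    - {"x":0,"y":0,"z":0,"rx":0,"ry":0,"rz":-0.14,"jaw":4}

```text
clock: 22.25
tool_pos: [0.4831, 0.0741, 0.1617]
eef_rot: [0.482, 0.876, -0.001, -0.001]
contact_force: [0.9, -0.5, 0.5]
opening: 0.455
finger_force: 0.0
```

>>> send_rows:
  motion:
    - {"x":0,"y":0,"z":0,"rx":0,"ry":0,"rz":-0.14,"jaw":4}
    - {"x":0,"y":0,"z":0,"rx":0,"ry":0,"rz":-0.14,"jaw":4}
    - {"x":0,"y":0,"z":0,"rx":0,"ry":0,"rz":-0.14,"jaw":4}
    - {"x":0,"y":0,"z":0,"rx":0,"ry":0,"rz":-0.14,"jaw":4}
    - {"x":0,"y":0,"z":0,"rx":0,"ry":0,"rz":-0.14,"jaw":4}

```text
clock: 22.75
tool_pos: [0.483, 0.0742, 0.1616]
eef_rot: [0.152, 0.988, -0.0, -0.001]
contact_force: [-0.3, -0.1, 0.4]
opening: 0.453
finger_force: 0.0
```

>>> send_rows:
  motion:
    - {"x":0,"y":0,"z":2,"rx":0,"ry":0,"rz":-0.14,"jaw":4}
    - {"x":0,"y":0,"z":2,"rx":0,"ry":0,"rz":-0.14,"jaw":4}
    - {"x":0,"y":0,"z":2,"rx":0,"ry":0,"rz":-0.09,"jaw":4}
    - {"x":0,"y":0,"z":1,"rx":0,"ry":0,"rz":0,"jaw":4}
    - {"x":0,"y":0,"z":0,"rx":0,"ry":0,"rz":0,"jaw":4}

```text
clock: 23.25
tool_pos: [0.4826, 0.0741, 0.0911]
eef_rot: [-0.029, 1.0, -0.0, -0.002]
contact_force: [0.5, -0.2, 0.8]
opening: 0.455
finger_force: 0.0
```

Run:
```python
from h import *
delta(.484,.0759,.014,93.3); s=snap('wrist','w10')
im=s['img'];hsv=cv2.cvtColor(im,cv2.COLOR_RGB2HSV)
m=((hsv[...,1]<45)&(hsv[...,2]>150)).astype(np.uint8)
n,l,st,ce=cv2.connectedComponentsWithStats(m)
for i in range(1,n):
    if st[i,4]>150: print(st[i],ce[i].round(0),onz(s,*ce[i],.012).round(4))
print('expected tail,middle,cap',proj(s,[.5307,.0786,.008]),proj(s,[.464,.0747,.008]),proj(s,[.397,.0709,.008]))
```

```text
t23.25 tcp [0.4826 0.0741 0.0911] phi 93.28 tilt 0.22 F [ 0.5 -0.2  0.8] op 40.1mm ff 0.0 q [-0.15  0.8  -0.15  2.09  0.4   0.28  0.99]
to go cm tool axes [-0.18  0.18  7.71]
rz total -0.000
[   0    0   40   65 1722] [17. 33.] [ 0.3631 -0.1034  0.012 ]
[  405     0   155    95 11194] [492.  40.] [0.3516 0.2008 0.012 ]
[  22   66   30   91 1031] [ 37. 104.] [ 0.4068 -0.0952  0.012 ]
[414  75  42  22 324] [434.  85.] [0.3817 0.1678 0.012 ]
[ 47 157  24  29 172] [ 56. 171.] [ 0.4523 -0.0877  0.012 ]
[ 76 170  39  33 449] [ 98. 185.] [ 0.4609 -0.058   0.012 ]
[  53  196   62   73 1648] [ 86. 235.] [ 0.499  -0.0717  0.012 ]
[  0 207  37  44 583] [ 15. 225.] [ 0.4948 -0.1265  0.012 ]
[133 216  33  21 494] [149. 226.] [ 0.4897 -0.0231  0.012 ]
[275 249  21  38 660] [284. 268.] [0.5174 0.0776 0.012 ]
[ 23 256  35  39 568] [ 41. 274.] [ 0.5343 -0.1126  0.012 ]
[ 41 327  28  40 664] [ 54. 346.] [ 0.6016 -0.1127  0.012 ]
expected tail,middle,cap [284.76119487 281.45990683] [284.64916999 198.10873736] [284.68207655 100.13238124]
```

>>> send_rows:
  motion:
    - {"x":-0.2,"y":0.2,"z":2,"rx":0,"ry":0,"rz":0,"jaw":4}
    - {"x":0,"y":0,"z":2,"rx":0,"ry":0,"rz":0,"jaw":4}
    - {"x":0,"y":0,"z":2,"rx":0,"ry":0,"rz":0,"jaw":4}
    - {"x":0,"y":0,"z":1,"rx":0,"ry":0,"rz":0,"jaw":4}
    - {"x":0,"y":0,"z":0.7,"rx":0,"ry":0,"rz":0,"jaw":4}

```text
clock: 23.8
tool_pos: [0.486, 0.0765, 0.0156]
eef_rot: [-0.029, 1.0, -0.0, 0.0]
contact_force: [-0.2, -0.1, 0.6]
opening: 0.453
finger_force: 0.0
```

>>> send_rows:
  motion:
    - {"x":0,"y":0,"z":0,"rx":0,"ry":0,"rz":0,"jaw":2}
    - {"x":0,"y":0,"z":0,"rx":0,"ry":0,"rz":0,"jaw":1}
    - {"x":0,"y":0,"z":0,"rx":0,"ry":0,"rz":0,"jaw":1}
    - {"x":0,"y":0,"z":0,"rx":0,"ry":0,"rz":0,"jaw":1}
    - {"x":0,"y":0,"z":0,"rx":0,"ry":0,"rz":0,"jaw":1}

```text
clock: 24.3
tool_pos: [0.4862, 0.0764, 0.0164]
eef_rot: [-0.03, 1.0, 0.0, 0.001]
contact_force: [-0.3, -0.4, 5.0]
opening: 0.161
finger_force: 15.0
```

Run:
```python
from h import *
pose()
```

```text
t24.30 tcp [0.4862 0.0764 0.0164] phi 93.39 tilt 0.07 F [-0.3 -0.4  5. ] op 14.2mm ff 15.0 q [-0.22  0.95 -0.05  2.1   0.43  0.1   0.95]
```

>>> send_rows:
  motion:
    - {"x":0,"y":0,"z":-1,"rx":0,"ry":0,"rz":0,"jaw":1}
    - {"x":0,"y":0,"z":-2,"rx":0,"ry":0,"rz":0,"jaw":1}
    - {"x":0,"y":0,"z":-3,"rx":0,"ry":0,"rz":0,"jaw":1}
    - {"x":0,"y":0,"z":-3,"rx":0,"ry":0,"rz":0.14,"jaw":1}
    - {"x":0,"y":0,"z":-3,"rx":0,"ry":0,"rz":0.14,"jaw":1}
  grip_force: 20

```text
clock: 24.8
tool_pos: [0.4853, 0.0761, 0.1374]
eef_rot: [0.113, 0.994, 0.0, -0.0]
contact_force: [0.0, -1.0, -0.4]
opening: 0.161
finger_force: 20.0
```

>>> send_rows:
  motion:
    - {"x":0,"y":0,"z":0,"rx":0,"ry":0,"rz":0.14,"jaw":1}
    - {"x":0,"y":0,"z":0,"rx":0,"ry":0,"rz":0.14,"jaw":1}
    - {"x":0,"y":0,"z":0,"rx":0,"ry":0,"rz":0.14,"jaw":1}
    - {"x":0,"y":0,"z":0,"rx":0,"ry":0,"rz":0.14,"jaw":1}
    - {"x":0,"y":0,"z":0,"rx":0,"ry":0,"rz":0.14,"jaw":1}

```text
clock: 25.3
tool_pos: [0.4855, 0.0764, 0.1363]
eef_rot: [0.447, 0.895, 0.0, -0.0]
contact_force: [-1.1, -0.1, -0.9]
opening: 0.162
finger_force: 20.0
```

>>> send_rows:
  motion:
    - {"x":0,"y":0,"z":0,"rx":0,"ry":0,"rz":0.14,"jaw":1}
    - {"x":0,"y":0,"z":0,"rx":0,"ry":0,"rz":0.14,"jaw":1}
    - {"x":0,"y":0,"z":0,"rx":0,"ry":0,"rz":0.14,"jaw":1}
    - {"x":0,"y":0,"z":0,"rx":0,"ry":0,"rz":0.14,"jaw":1}
    - {"x":0,"y":0,"z":0,"rx":0,"ry":0,"rz":0.1,"jaw":1}

```text
clock: 25.8
tool_pos: [0.4855, 0.0766, 0.1362]
eef_rot: [0.712, 0.702, 0.0, -0.0]
contact_force: [-0.4, -0.0, 0.2]
opening: 0.159
finger_force: 20.0
```

>>> send_rows:
  motion:
    - {"x":3.8,"y":-0.9,"z":0,"rx":0,"ry":0,"rz":0,"jaw":1}
    - {"x":3.8,"y":-0.9,"z":0,"rx":0,"ry":0,"rz":0,"jaw":1}
    - {"x":3.8,"y":-0.9,"z":0,"rx":0,"ry":0,"rz":0,"jaw":1}
    - {"x":3.8,"y":-0.9,"z":0,"rx":0,"ry":0,"rz":0,"jaw":1}
    - {"x":3.4,"y":-0.8,"z":0,"rx":0,"ry":0,"rz":0,"jaw":1}

```text
clock: 26.3
tool_pos: [0.4425, 0.2649, 0.1362]
eef_rot: [0.71, 0.704, 0.0, -0.001]
contact_force: [1.5, 0.3, 0.5]
opening: 0.158
finger_force: 20.0
```

>>> send_rows:
  motion:
    - {"x":0,"y":0,"z":1,"rx":0,"ry":0,"rz":0,"jaw":1}
    - {"x":0,"y":0,"z":1,"rx":0,"ry":0,"rz":0,"jaw":1}
    - {"x":0,"y":0,"z":1,"rx":0,"ry":0,"rz":0,"jaw":1}
    - {"x":0,"y":0,"z":0,"rx":0,"ry":0,"rz":0,"jaw":1}
    - {"x":0,"y":0,"z":0,"rx":0,"ry":0,"rz":0,"jaw":1}

```text
clock: 26.8
tool_pos: [0.444, 0.2612, 0.1055]
eef_rot: [0.712, 0.703, -0.001, 0.0]
contact_force: [0.1, 0.5, -0.1]
opening: 0.159
finger_force: 20.0
```

Run:
```python
from h import *
delta(.4395,.263,.0265,-0.6); snap('wrist','w11')
```

```text
t26.80 tcp [0.444  0.2612 0.1055] phi -0.72 tilt 0.07 F [ 0.1  0.5 -0.1] op 14.0mm ff 20.0 q [-0.74  0.8   0.2   2.02 -0.42  0.36 -0.22]
to go cm tool axes [ 0.18 -0.44  7.9 ]
rz total -0.002
```

View pics/w11.png

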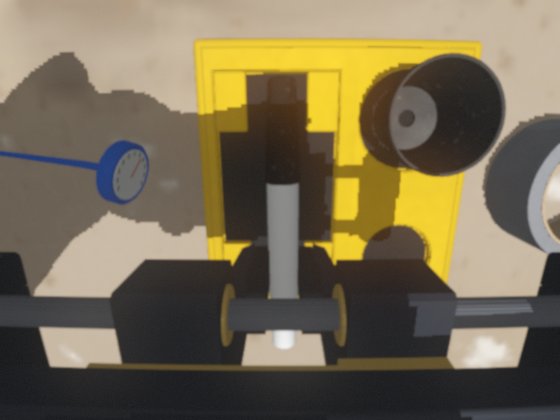

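The pen is straight along the slot, from cap (284,85) to tail (284,345), and the black pot is to its right at (432,115). I lower it now.

>>> send_rows:
  motion:
    - {"x":0.2,"y":-0.4,"z":1.5,"rx":0,"ry":0,"rz":0,"jaw":1}
    - {"x":0,"y":0,"z":2,"rx":0,"ry":0,"rz":0,"jaw":1}
    - {"x":0,"y":0,"z":2,"rx":0,"ry":0,"rz":0,"jaw":1}
    - {"x":0,"y":0,"z":1,"rx":0,"ry":0,"rz":0,"jaw":1}
    - {"x":0,"y":0,"z":0.5,"rx":0,"ry":0,"rz":0,"jaw":1}

```text
clock: 27.35
tool_pos: [0.4397, 0.2644, 0.0352]
eef_rot: [0.711, 0.703, -0.0, -0.0]
contact_force: [-0.0, 0.1, -0.7]
opening: 0.157
finger_force: 20.0
```

>>> send_rows:
  motion:
    - {"x":0,"y":0,"z":0.5,"rx":0,"ry":0,"rz":0,"jaw":1}
    - {"x":0,"y":0,"z":0.3,"rx":0,"ry":0,"rz":0,"jaw":1}
    - {"x":0,"y":0,"z":0.2,"rx":0,"ry":0,"rz":0,"jaw":1}
    - {"x":0,"y":0,"z":0,"rx":0,"ry":0,"rz":0,"jaw":1}
    - {"x":0,"y":0,"z":0,"rx":0,"ry":0,"rz":0,"jaw":1}

```text
clock: 27.85
tool_pos: [0.44, 0.265, 0.0264]
eef_rot: [0.711, 0.704, 0.0, 0.0]
contact_force: [0.3, -0.7, 4.3]
opening: 0.159
finger_force: 20.0
```

Run:
```python
from h import *
delta(.4395,.263,.0265,-0.6)
```

```text
t27.85 tcp [0.44   0.265  0.0264] phi -0.57 tilt 0.06 F [ 0.3 -0.7  4.3] op 14.0mm ff 20.0 q [-0.69  0.94  0.1   2.04 -0.45  0.18 -0.2 ]
to go cm tool axes [-0.2  -0.04 -0.01]
rz total 0.001
```

>>> send_rows:
  motion:
    - {"x":0,"y":0,"z":0,"rx":0,"ry":0,"rz":0,"jaw":2}
    - {"x":0,"y":0,"z":0,"rx":0,"ry":0,"rz":0,"jaw":3.2}
    - {"x":0,"y":0,"z":0,"rx":0,"ry":0,"rz":0,"jaw":3.2}
    - {"x":0,"y":0,"z":-1,"rx":0,"ry":0,"rz":0,"jaw":3.2}
    - {"x":0,"y":0,"z":-3,"rx":0,"ry":0,"rz":0,"jaw":3.2}

```text
clock: 28.35
tool_pos: [0.4384, 0.2641, 0.0648]
eef_rot: [0.711, 0.704, -0.002, -0.001]
contact_force: [-0.2, 0.8, 0.7]
opening: 0.362
finger_force: 0.0
```

>>> send_rows:
  motion:
    - {"x":0,"y":0,"z":-4,"rx":0,"ry":0,"rz":0,"jaw":3.2}
    - {"x":0,"y":0,"z":-4,"rx":0,"ry":0,"rz":0,"jaw":6.5}
    - {"x":0,"y":0,"z":-4,"rx":0,"ry":0,"rz":0,"jaw":6.5}
    - {"x":-4,"y":2.5,"z":0,"rx":0,"ry":0,"rz":0,"jaw":6.5}
    - {"x":-4,"y":2.5,"z":0,"rx":0,"ry":0,"rz":0,"jaw":6.5}

```text
clock: 28.85
tool_pos: [0.4894, 0.186, 0.1878]
eef_rot: [0.708, 0.706, 0.002, 0.0]
contact_force: [0.5, -0.3, 0.2]
opening: 0.703
finger_force: 0.0
```

>>> send_rows:
  motion:
    - {"x":-4,"y":2.5,"z":0,"rx":0,"ry":0,"rz":0,"jaw":6.5}
    - {"x":-4,"y":2.5,"z":0,"rx":0,"ry":0,"rz":0,"jaw":6.5}
    - {"x":-4,"y":2.5,"z":0,"rx":0,"ry":0,"rz":0,"jaw":6.5}
    - {"x":-4,"y":2,"z":0,"rx":0,"ry":0,"rz":0,"jaw":6.5}
    - {"x":-2,"y":0.5,"z":0,"rx":0,"ry":0,"rz":0,"jaw":6.5}

```text
clock: 29.35
tool_pos: [0.5889, -0.0022, 0.1867]
eef_rot: [0.713, 0.702, -0.0, 0.002]
contact_force: [-1.3, 0.5, -0.3]
opening: 0.739
finger_force: 0.0
```

>>> send_rows:
  motion:
    - {"x":0,"y":0,"z":0,"rx":0,"ry":0,"rz":0,"jaw":6.5}
    - {"x":0,"y":0,"z":0,"rx":0,"ry":0,"rz":0,"jaw":6.5}
    - {"x":0,"y":0,"z":0,"rx":0,"ry":0,"rz":0,"jaw":6.5}
    - {"x":0,"y":0,"z":0,"rx":0,"ry":0,"rz":0,"jaw":6.5}
    - {"x":0,"y":0,"z":0,"rx":0,"ry":0,"rz":0,"jaw":6.5}

```text
clock: 29.85
tool_pos: [0.5868, 0.0049, 0.1857]
eef_rot: [0.71, 0.704, 0.0, -0.0]
contact_force: [0.4, 1.1, -0.2]
opening: 0.735
finger_force: 0.0
```

Run:
```python
from h import *
delta(.592,.002,.054,0); s=snap('wrist','w12'); im=s['img'].astype(int)
print('exp base,shoulder,top',[proj(s,[.592,.002,z]).round(0) for z in(0,.065,.102)])
m=((im[...,0]-im[...,2]>35)&(im[...,0]<140)).astype(np.uint8); d=(im.max(2)<45).astype(np.uint8); 
m[235:]=0
n,l,st,ce=cv2.connectedComponentsWithStats(m)
for i in range(1,n):
    if st[i,4]>60: print('amber',st[i],ce[i].round(0))
t=snap('top','t12')['img']; cv2.imwrite('pics/c12.png',cv2.resize(np.hstack([t[110:260,150:400],s['img'][100:250,180:430]]),None,fx=1.6,fy=1.6,interpolation=cv2.INTER_CUBIC)[:,:,::-1])
```

```text
t29.85 tcp [0.5868 0.0049 0.1857] phi -0.44 tilt 0.04 F [ 0.4  1.1 -0.2] op 64.8mm ff 0.0 q [-0.23  0.74  0.25  1.76 -0.27  0.68  0.16]
to go cm tool axes [-0.3   0.53 13.17]
rz total -0.008
exp base,shoulder,top [array([290., 194.]), array([291., 211.]), array([292., 225.])]
amber [ 66   2 205   7 580] [162.   5.]
amber [276 192  37  33 224] [294. 201.]
```

View pics/c12.png

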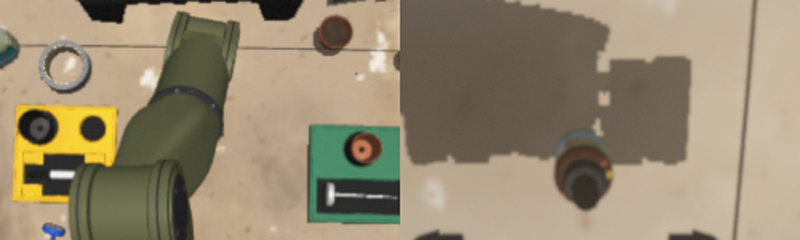

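The pen's white barrel is seated in the slot (left half). In the right half the bottle's bulb is at about wrist pixel (295.6,217), which puts the bottle at about (0.594,0.004).

>>> send_rows:
  motion:
    - {"x":-0.1,"y":0.7,"z":2,"rx":0,"ry":0,"rz":0,"jaw":6.5}
    - {"x":0,"y":0,"z":3,"rx":0,"ry":0,"rz":0,"jaw":6.5}
    - {"x":0,"y":0,"z":3,"rx":0,"ry":0,"rz":0,"jaw":6.5}
    - {"x":0,"y":0,"z":3,"rx":0,"ry":0,"rz":0,"jaw":6.5}
    - {"x":0,"y":0,"z":2,"rx":0,"ry":0,"rz":0,"jaw":6.5}

```text
clock: 30.45
tool_pos: [0.5932, 0.0027, 0.0537]
eef_rot: [0.71, 0.704, -0.001, -0.001]
contact_force: [0.4, -0.2, 0.2]
opening: 0.737
finger_force: 0.0
```

>>> send_rows:
  motion:
    - {"x":0,"y":0,"z":0,"rx":0,"ry":0,"rz":0,"jaw":6.5}
    - {"x":0,"y":0,"z":0,"rx":0,"ry":0,"rz":0,"jaw":4}
    - {"x":0,"y":0,"z":0,"rx":0,"ry":0,"rz":0,"jaw":2.5}
    - {"x":0,"y":0,"z":0,"rx":0,"ry":0,"rz":0,"jaw":2.5}
    - {"x":0,"y":0,"z":0,"rx":0,"ry":0,"rz":0,"jaw":2.5}

```text
clock: 30.95
tool_pos: [0.5948, 0.0023, 0.0568]
eef_rot: [0.711, 0.704, 0.001, 0.001]
contact_force: [-0.1, -0.9, -0.2]
opening: 0.399
finger_force: 0.1
```

>>> send_rows:
  motion:
    - {"x":0,"y":0,"z":0,"rx":0,"ry":0,"rz":0,"jaw":2.5}
    - {"x":0,"y":0,"z":0,"rx":0,"ry":0,"rz":0,"jaw":2.5}
    - {"x":0,"y":0,"z":-1,"rx":0,"ry":0,"rz":0,"jaw":2.5}
    - {"x":0,"y":0,"z":-2,"rx":0,"ry":0,"rz":0,"jaw":2.5}
    - {"x":0,"y":0,"z":-3,"rx":0,"ry":0,"rz":0,"jaw":2.5}

```text
clock: 31.45
tool_pos: [0.5924, 0.0024, 0.1153]
eef_rot: [0.711, 0.704, -0.001, -0.002]
contact_force: [-0.2, 0.1, -0.3]
opening: 0.357
finger_force: 20.0
```

Run:
```python
from h import *
delta(.5325,.229,.12,-.6)
```

```text
t31.45 tcp [0.5924 0.0024 0.1153] phi -0.57 tilt 0.25 F [-0.2  0.1 -0.3] op 31.4mm ff 20.0 q [-0.2   0.84  0.21  1.78 -0.3   0.55  0.19]
to go cm tool axes [22.6  -6.22 -0.44]
rz total 0.001
```

>>> send_rows:
  motion:
    - {"x":3.8,"y":-1,"z":0,"rx":0,"ry":0,"rz":0,"jaw":2.5}
    - {"x":3.8,"y":-1.1,"z":0,"rx":0,"ry":0,"rz":0,"jaw":2.5}
    - {"x":3.8,"y":-1.1,"z":0,"rx":0,"ry":0,"rz":0,"jaw":2.5}
    - {"x":3.8,"y":-1.1,"z":0,"rx":0,"ry":0,"rz":0,"jaw":2.5}
    - {"x":3.8,"y":-1.1,"z":0,"rx":0,"ry":0,"rz":0,"jaw":2.5}

```text
clock: 31.95
tool_pos: [0.541, 0.1942, 0.1161]
eef_rot: [0.711, 0.704, -0.0, -0.0]
contact_force: [-0.0, 0.8, -0.4]
opening: 0.357
finger_force: 20.0
```

>>> send_rows:
  motion:
    - {"x":3.6,"y":-1,"z":0,"rx":0,"ry":0,"rz":0,"jaw":2.5}
    - {"x":0,"y":0,"z":1,"rx":0,"ry":0,"rz":0,"jaw":2.5}
    - {"x":0,"y":0,"z":1,"rx":0,"ry":0,"rz":0,"jaw":2.5}
    - {"x":0,"y":0,"z":0,"rx":0,"ry":0,"rz":0,"jaw":2.5}
    - {"x":0,"y":0,"z":0,"rx":0,"ry":0,"rz":0,"jaw":2.5}

```text
clock: 32.45
tool_pos: [0.5327, 0.2266, 0.0956]
eef_rot: [0.712, 0.703, -0.001, 0.0]
contact_force: [0.1, 0.5, -0.4]
opening: 0.357
finger_force: 20.0
```

Run:
```python
from h import *
delta(.5325,.229,.0668,-.6)
```

```text
t32.45 tcp [0.5327 0.2266 0.0956] phi -0.74 tilt 0.09 F [ 0.1  0.5 -0.4] op 31.5mm ff 20.0 q [-0.62  0.87  0.25  1.84 -0.41  0.49 -0.11]
to go cm tool axes [ 0.24 -0.03  2.88]
rz total -0.003
```

>>> send_rows:
  motion:
    - {"x":0.1,"y":0,"z":1,"rx":0,"ry":0,"rz":0,"jaw":2.5}
    - {"x":0,"y":0,"z":1,"rx":0,"ry":0,"rz":0,"jaw":2.5}
    - {"x":0,"y":0,"z":0.5,"rx":0,"ry":0,"rz":0,"jaw":2.5}
    - {"x":0,"y":0,"z":0.2,"rx":0,"ry":0,"rz":0,"jaw":2.5}
    - {"x":0,"y":0,"z":0.1,"rx":0,"ry":0,"rz":0,"jaw":2.5}

```text
clock: 32.95
tool_pos: [0.5322, 0.2297, 0.0673]
eef_rot: [0.711, 0.704, -0.0, -0.0]
contact_force: [-0.1, -0.1, -1.6]
opening: 0.36
finger_force: 20.0
```

>>> send_rows:
  motion:
    - {"x":0,"y":0,"z":0,"rx":0,"ry":0,"rz":0,"jaw":2.5}
    - {"x":0,"y":0,"z":0,"rx":0,"ry":0,"rz":0,"jaw":2.5}
    - {"x":0,"y":0,"z":0,"rx":0,"ry":0,"rz":0,"jaw":2.5}
    - {"x":0,"y":0,"z":0,"rx":0,"ry":0,"rz":0,"jaw":2.5}
    - {"x":0,"y":0,"z":0,"rx":0,"ry":0,"rz":0,"jaw":2.5}

```text
clock: 33.45
tool_pos: [0.5324, 0.2299, 0.0679]
eef_rot: [0.711, 0.704, 0.0, 0.0]
contact_force: [-0.7, -0.8, -0.7]
opening: 0.355
finger_force: 20.0
```

Run:
```python
from h import *
delta(.5325,.229,.0668,-.6)
```

```text
t33.45 tcp [0.5324 0.2299 0.0679] phi -0.57 tilt 0.02 F [-0.7 -0.8 -0.7] op 31.3mm ff 20.0 q [-0.61  0.91  0.22  1.84 -0.42  0.43 -0.1 ]
to go cm tool axes [-0.09  0.01  0.11]
rz total 0.001
```

>>> send_rows:
  motion:
    - {"x":0,"y":0,"z":0.1,"rx":0,"ry":0,"rz":0,"jaw":2.5}
    - {"x":0,"y":0,"z":0,"rx":0,"ry":0,"rz":0,"jaw":2.5}
    - {"x":0,"y":0,"z":0.1,"rx":0,"ry":0,"rz":0,"jaw":2.5}
    - {"x":0,"y":0,"z":0,"rx":0,"ry":0,"rz":0,"jaw":2.5}
    - {"x":0,"y":0,"z":0,"rx":0,"ry":0,"rz":0,"jaw":2.5}

```text
clock: 33.95
tool_pos: [0.5326, 0.23, 0.0664]
eef_rot: [0.711, 0.704, 0.0, 0.0]
contact_force: [-1.0, 0.5, 5.7]
opening: 0.355
finger_force: 20.0
```

Contact at 5.7 N, so the bottle is on the floor. Release and retreat straight up.

>>> send_rows:
  motion:
    - {"x":0,"y":0,"z":0,"rx":0,"ry":0,"rz":0,"jaw":3.5}
    - {"x":0,"y":0,"z":0,"rx":0,"ry":0,"rz":0,"jaw":4.5}
    - {"x":0,"y":0,"z":0,"rx":0,"ry":0,"rz":0,"jaw":6}
    - {"x":0,"y":0,"z":0,"rx":0,"ry":0,"rz":0,"jaw":6}
    - {"x":0,"y":0,"z":-1,"rx":0,"ry":0,"rz":0,"jaw":6}

```text
clock: 34.45
tool_pos: [0.5314, 0.2296, 0.0749]
eef_rot: [0.711, 0.704, -0.001, -0.001]
contact_force: [-0.2, -0.3, 0.0]
opening: 0.679
finger_force: 0.0
```

>>> send_rows:
  motion:
    - {"x":0,"y":0,"z":-3,"rx":0,"ry":0,"rz":0,"jaw":6}
    - {"x":0,"y":0,"z":-3,"rx":0,"ry":0,"rz":0,"jaw":6}
    - {"x":0,"y":0,"z":-3,"rx":0,"ry":0,"rz":0,"jaw":6}
    - {"x":0,"y":0,"z":-3,"rx":0,"ry":0,"rz":0,"jaw":6}
    - {"x":-3,"y":0,"z":-2,"rx":0,"ry":0,"rz":0,"jaw":6}

```text
clock: 34.95
tool_pos: [0.5324, 0.2048, 0.2182]
eef_rot: [0.708, 0.706, 0.003, -0.001]
contact_force: [-0.6, 0.6, -0.4]
opening: 0.682
finger_force: 0.0
```

>>> send_rows:
  motion:
    - {"x":-4,"y":0,"z":0,"rx":0,"ry":0,"rz":0,"jaw":6}
    - {"x":-4,"y":0,"z":0,"rx":0,"ry":0,"rz":0,"jaw":6}
    - {"x":-4,"y":0,"z":0,"rx":0,"ry":0,"rz":0,"jaw":6}
    - {"x":-4,"y":0,"z":0,"rx":0,"ry":0,"rz":0,"jaw":6}
    - {"x":0,"y":0,"z":0,"rx":0,"ry":0,"rz":0,"jaw":6}

```text
clock: 35.45
tool_pos: [0.5302, 0.0322, 0.217]
eef_rot: [0.714, 0.7, -0.001, 0.002]
contact_force: [-0.5, -0.1, 0.2]
opening: 0.678
finger_force: 0.0
```

Run:
```python
from h import *
pose(); s=snap('top','t13'); d=snap('side','s13')
a=cv2.resize(s['img'][120:250,150:410],(780,390),interpolation=cv2.INTER_CUBIC)
b=cv2.resize(d['img'][185:255,200:350],(428,200),interpolation=cv2.INTER_CUBIC); c=cv2.resize(d['img'][265:365,240:400],(352,200))
cv2.imwrite('pics/c13.png',np.vstack([a,np.hstack([b,c])])[:,:,::-1])
```

```text
t35.45 tcp [0.5302 0.0322 0.217 ] phi -1.19 tilt 0.25 F [-0.5 -0.1  0.2] op 59.7mm ff 0.0 q [-0.34  0.63  0.31  1.9  -0.3   0.65  0.13]
```

View pics/c13.png

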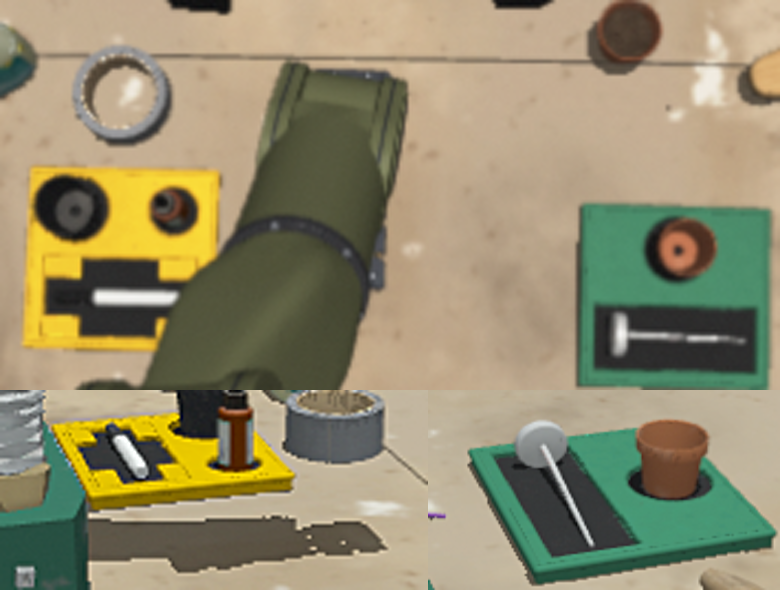

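All five items are upright or lying in their recesses. Black pot is at crop (72,208), bottle (172,210), pen (135,297), terracotta pot (682,250) and thermometer (620,335). The tape and filled pot haven't moved. Handing in.

```bash
python3 -c "
from plant import *
print(finish_job())"
```

```text
the job is handed in; nothing more can be done
None
```

I placed all five items in their recesses, left the compost-filled pot and the tape where they were, and handed the job in at about 35 s; the hand-in returned no verdict, so success rests on my last pictures.

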